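# Pack the class kit from the tilt bin and the case rack

### The arm

A 6-joint arm with a two-finger parallel gripper is mounted at the origin on the work surface. World frame = base frame: x ahead of the robot, y to its left, z up, the work surface at z = 0. Lengths are in m, angles in rad, forces in N, time in s.
With the tool pointing down it reaches from about 0.275 to 0.725 m from the base axis. Payload 15.9 kg.
Tool frame: the origin (TCP) lies on the centre line of the jaws, within the pads' length; the fingertips stand 22 mm ahead of it and the grasp point (between the pads) lies 3 mm ahead of it; z points along the fingers, y is the line along which they close (so a half turn about z gives the same grasp; the last joint's range is limited). The gripper opens to 85 mm and grips with 20 to 120 N. Pads are 22 mm wide; open, the fingers measure 114 mm over their backs; the gripper's body (76 mm by 85 mm) begins 54 mm behind the grasp point. The pads swing forward as they close: fully open they stand 13 mm farther back than shut.
Start: joints at [-1.181, 0.213, -0.034, 1.323, 0, 1.571], TCP at [0.19, -0.462, 0.253] pointing down, gripper open.
Joint ranges: [-2.98, 2.98], [-0.74, 1.72], [-1.14, 1.35], [-2.1, 2.04], [-1.57, 1.44], [-3.14, 3.14]. Speed limits (rad/s): [1.89, 1.89, 2.39, 2.57, 3.14, 3.14].

### API

Orientations are given as a rotation vector (axis times angle).
In Python, from station import * gives the robot as it stands.
- The arm moves only by the tool apply_moves, never from a script. Its argument "targets" is a list of rows, each a list of 3 entries, a list of its own where there are three numbers: the opening, from -1 (shut) to 1 (fully open), then the shift along the tool's x, y, z as a fraction of full scale, then the turn, a rotation vector about the tool's x, y, z as a fraction of full scale. In form: [[gripper, [x, y, z], [ax, ay, az]], ...]. A call has 1 to 5 rows; each row is the pose to reach, as a shift and turn from the pose commanded when the call began, along the tool's axes at that moment, turning the shorter way round; what a row does not reach only later rows make up. Full scale, the value 1, is 40 cm for a shift and pi rad for a turn. A row lasts 1/8 s, in which the tool goes at most 62.5 mm and 10.7 degrees, less where a joint would pass 70% of its speed; a pose out of reach is approached as far as the arm can. A call with a number of a shift or a turn outside -1 to 1 is refused whole. A call with a gripper value outside its range is refused whole. The fingers move at their own pace and stop on an object; "grip_force" is the grip in N (left out, the last holds). Time passes only in rows, so rows that repeat a pose let the fingers close. It gives the time, the measured TCP pose, the force, the opening and the grip force at its end, in the units of the state.
- sense(): the state, without advancing time (a new reading comes with each control period).
- grab_frame(name): name is "side" or "top"; returns a dict with "frame" (400x640x3 uint8, red, green, blue), "mtx" (3x3 intrinsics, pixels), "k1" (the pictures are not rectified: a ray, as slopes to the right and down, at radius r is drawn at 1 + k1 r^2 times it, then the intrinsics apply), "pose" (4x4, takes a point from camera to world coordinates). Camera axes: x right, y up, looking along -z (the intrinsics and any distortion apply to the point x, -y, -z); pixel columns grow to the right and rows downward; lengths in m; the calibration is good to about 2 mm. A picture is of the moment at which its call begins. There is no depth.
- close_job(): hands the job in; it is judged then, once.
Trained networks look in a picture, given as the dict that the camera call returned (one of the last four; its "shot" number tells which), for a name from the list of things; names that differ only in an ending like _2 or _b are one class to them, and where a whole thing is asked for, a point or a joint stands for the part that bears it (a point fixed in the world has none). Each returns a list of dicts, best first, with "conf" (0 to 1); they miss things now and then, are a little off and sometimes report something else, mostly with a low value. They report only what shows in the picture. A call takes as long as a camera call.
- silhouettes(picture, thing): "mask" (400x640 bool, what is visible of it) and "location" ([column, row] in pixels, amid what is visible of it).
The state is a dict: "time": time; "joint_positions": joint angles; "joint_vel": joint speeds; "effort": joint torques, N m; "eef_pos": TCP position; "ee_rot": TCP orientation; "ft_force": force on the tool from outside, world axes, zero at the start; "wrist_torque": the same for the moment, N m; "opening": finger opening in m; "finger_force": force on a finger pad.
Only numpy, scipy, OpenCV 4.12 (cv2) and the standard library are available. Lean on these libraries where they do the work, as an engineer would, in place of code of your own. Each camera call takes 0.05 s, during which the arm holds its last target. There are 200 camera calls.

### The job

Pack the kit caddy for the next class. First tip the grey bin well forward by its tab, move every steel fitting from its back compartment into the caddy's wide bay, and tip the bin fully shut again; then take the one case that has a handle: tip it forward out of the row by the handle while its foot is still in the rack, then lift it out and stand it upright in the caddy's narrow bay. Leave the other cases standing in the rack, and leave the glassware alone.

Things in the scene. Friction and masses are not known exactly. Their poses are not given: they have to be found in the camera images.
- bin (a joint): Tilt of the grey plastic bin, rad: 0 = upright, shut in its frame; grows as it tips towards the robot about the pivot along its lower front edge, up to a stop at 0.8. The hinge is stiff and the bin stays where it is left; 3 to 10 N at the tab move it. 246 mm wide; 5 mm front wall rises 150 mm from the pivot, the pull tab above it. Its walls turn with it; the front compartment is of no concern
- bin_tab (a point): Middle of the top edge of the bin's pull tab, a plate 90 mm wide, 5 mm thick, in line with the front wall and rising 50 mm above it; the top edge is 200 mm from the pivot. With the bin upright it is free in front, and behind it above 176 mm over the table (clear cover). Axes turn with the bin: x back, y along the tab, z up
- bin_pivot (a point): Middle of the pivot axis, on the frame, 14 mm above the table; the axis runs along its y, x points back from the robot, z up
- bin_frame: Fixed grey frame, 140 mm deep, 266 mm wide, origin under its centre, x to its back. A clear cover, top 176 mm above the table, reaches from 35 mm behind the bin's front wall to the back and blocks the slots from above; at 0.7 rad of tilt or more the fittings' heads stand clear in front of it. Back compartment of the bin: 4 slots, 38 mm front to back, 54 mm wide, 60 mm deep, 58 mm apart
- fitting0_mid (a point): Steel fitting 0 (2 to 4 are present, all alike), 102 mm tall, 0.12 kg, upright in a slot at the back of the bin. Point on its axis, 50 mm above its underside, z towards the head: foot 22 (x) by 42 (y) by 12 mm, stem 14 by 16 mm, head 22 by 22 mm from 66 to 94 mm above the underside, then a cap 24 by 30 mm up to 102 mm. It stands with y along the row; neighbours' axes are 58 mm apart
- fitting1_mid (a point): Steel fitting 1 (2 to 4 are present, all alike), 102 mm tall, 0.12 kg, upright in a slot at the back of the bin. Point on its axis, 50 mm above its underside, z towards the head: foot 22 (x) by 42 (y) by 12 mm, stem 14 by 16 mm, head 22 by 22 mm from 66 to 94 mm above the underside, then a cap 24 by 30 mm up to 102 mm. It stands with y along the row; neighbours' axes are 58 mm apart
- fitting2_mid (a point): Steel fitting 2 (2 to 4 are present, all alike), 102 mm tall, 0.12 kg, upright in a slot at the back of the bin. Point on its axis, 50 mm above its underside, z towards the head: foot 22 (x) by 42 (y) by 12 mm, stem 14 by 16 mm, head 22 by 22 mm from 66 to 94 mm above the underside, then a cap 24 by 30 mm up to 102 mm. It stands with y along the row; neighbours' axes are 58 mm apart
- fitting3_mid (a point): Steel fitting 3 (2 to 4 are present, all alike), 102 mm tall, 0.12 kg, upright in a slot at the back of the bin. Point on its axis, 50 mm above its underside, z towards the head: foot 22 (x) by 42 (y) by 12 mm, stem 14 by 16 mm, head 22 by 22 mm from 66 to 94 mm above the underside, then a cap 24 by 30 mm up to 102 mm. It stands with y along the row; neighbours' axes are 58 mm apart
- rack: Fixed aluminium rack, 130 mm deep, 166 mm wide, four blue cases side by side along y (pitch 38 mm). Origin under its centre, x to its back; floor 8 mm; front lip 24 mm high, 55 mm ahead of the centre. A 12 mm rail along y, 44 mm behind the centre, underside 168 mm above the table, blocks the cases (tops at 148 mm) from coming straight up: tip forward on the lower front edge, then out forward and up
- case: The one case with a handle on top (its place in the row varies). Blue box 90 (x, depth) by 36 (y, thickness) by 140 mm (z), about 0.3 kg, origin at the centre of its underside, z up, -x is its front face (towards the robot in the rack). Handle, black: a rib 12 mm thick (y), 50 mm long (x), 34 mm tall, centred 12 mm in front of the case's middle, with a 22 mm wide flange on top up to 180 mm above the underside
- case_grip (a point): Middle of the handle's rib, 158 mm above the case's underside, same axes as the case
- caddy: Loose open plywood caddy, 150 (x) by 265 (y) by 60 mm high, 0.9 kg, origin at the centre of its underside; floor 6 mm, walls 5 mm. A divider splits it into a wide bay (+y) and a narrow bay (-y). It slides if pushed
- caddy_wide (a point): Centre of the floor of the wide bay, 140 (x) by 190 mm (y), axes as the caddy: for the fittings
- caddy_narrow (a point): Centre of the floor of the narrow bay, 140 (x) by 60 mm (y), axes as the caddy: for the case
- other1: One of the three plain flat-topped blue cases in the rack, 90 by 36 by 140 mm, origin at the centre of its underside. Leave it in the rack
- other2: One of the three plain flat-topped blue cases in the rack, 90 by 36 by 140 mm, origin at the centre of its underside. Leave it in the rack
- other3: One of the three plain flat-topped blue cases in the rack, 90 by 36 by 140 mm, origin at the centre of its underside. Leave it in the rack
- flask0: Green glass conical flask, 72 mm wide, 124 mm high, origin under its centre. Leave it alone
- flask1: Clear glass conical flask, 72 mm wide, 124 mm high, origin under its centre. Leave it alone
- reagent: Amber bottle, 60 mm wide, 150 mm high, origin under its centre. Leave it alone
- beaker: Glass beaker, 72 mm wide, 90 mm high, origin under its centre. Leave it alone
- dish: White dish, 100 mm wide, 30 mm high, origin under its centre. Leave it alone

How it is judged:
By the outcome, as a careful person would: the job done as asked, in the order asked, and still so for the second after the job is handed in, with the robot touching nothing.
Of fitting0, fitting1, fitting2, fitting3 only 2 to 4 are there at a start; the rules pass over those that are not, and their reading is None.
At some moment in a run one of caddy may be knocked a few centimetres aside while the robot is not near it.
Once in a run the grip may slacken for a moment while it holds something.
It also fails if it takes over 210 s, if anything falls off the work surface, if the arm or the gripper's body presses on something with over 40 N, if the wrist force passes 120 N, or if a joint passes its speed limit or range.

## Working session

There is one attempt and no reset: what is moved stays moved. The work goes in short steps, Python scripts to look and compute and a tool call to move; the robot and the scene stay as the last step left them, time stands still between calls to the robot, and variables do not carry over. Pictures are saved under pics/ and viewed, at most 14 in all, crops included, and the job is handed in when it is done.

Besides the shell and the picture viewer there is one more tool, called after ">>>" as a command line: name --argument value ..., lists and objects as JSON in quotes. apply_moves: Moves the arm, as the interface text tells. Shift numbers are shares of 40 cm and turn numbers shares of pi rad, none past 1 either way. Its arguments: {"type":"object","properties":{"targets":{"type":"array"},"grip_force":{"type":"number"}},"required":["targets"]}

```bash
ls; mkdir -p pics
cat > h.py <<'E'
from station import *
import numpy as np, cv2
from scipy.spatial.transform import Rotation as R
def save(p,n,crop=None,s=1):
    f=p["frame"][:,:,::-1]
    if crop: f=f[crop[1]:crop[3],crop[0]:crop[2]]
    cv2.imwrite("pics/"+n,cv2.resize(f,None,fx=s,fy=s,interpolation=cv2.INTER_CUBIC))
def ray(p,uv):
    K=np.array(p["mtx"]);T=np.array(p["pose"])
    d=np.array([(uv[0]-K[0,2])/K[0,0],(uv[1]-K[1,2])/K[1,1]]);s=d.copy()
    for _ in range(30): s=d/(1+p["k1"]*(s@s))
    v=T[:3,:3]@np.array([s[0],-s[1],-1]); return T[:3,3],v/np.linalg.norm(v)
def atz(p,uv,z):
    o,v=ray(p,uv); return o+v*(z-o[2])/v[2]
def tri(a,ua,b,ub):
    o1,v1=ray(a,ua);o2,v2=ray(b,ub)
    t=np.linalg.lstsq(np.c_[v1,-v2],o2-o1,rcond=None)[0]
    x,y=o1+v1*t[0],o2+v2*t[1]; return (x+y)/2,np.linalg.norm(x-y)
def proj(p,X):
    K=np.array(p["mtx"]);T=np.array(p["pose"]);c=T[:3,:3].T@(np.array(X)-T[:3,3])
    s=np.array([c[0],-c[1]])/-c[2]; s=s*(1+p["k1"]*(s@s)); return s*[K[0,0],K[1,1]]+[K[0,2],K[1,2]]
def rel(pos,Rm=None):
    """shift/turn fractions from current commanded(~measured) pose to world target"""
    s=sense();R0=R.from_rotvec(s["ee_rot"])
    sh=R0.inv().apply(np.array(pos)-s["eef_pos"])/0.4
    t=np.zeros(3) if Rm is None else (R0.inv()*Rm).as_rotvec()/np.pi
    return sh.round(4),t.round(4)
E
python3 - <<'E'
from h import *
s=sense();print({k:np.round(v,3) for k,v in s.items()})
print(R.from_rotvec(s["ee_rot"]).as_matrix().round(3))
for n in ("side","top"):
    p=grab_frame(n);save(p,n+"0.png");print(n,np.round(p["mtx"],1).tolist(),p["k1"],np.round(p["pose"],3).tolist(),p["shot"])
    for t in ["bin","bin_tab","bin_frame","fitting0_mid","rack","case","case_grip","caddy","caddy_wide","caddy_narrow","other1","flask0","flask1","reagent","beaker","dish"]:
        try:
            for d in silhouettes(p,t): print(n,t,round(d["conf"],2),np.round(d["location"]),d["mask"].sum())
        except Exception as e: print(t,e)
E
```

```text
pics
{'time': np.float64(0.0), 'joint_positions': array([-1.181,  0.213, -0.035,  1.323, -0.   ,  1.571]), 'joint_vel': array([ 0.001,  0.001,  0.   , -0.   ,  0.   , -0.001]), 'effort': array([-3.0000e-03, -6.8616e+01,  4.8712e+01,  1.7000e-02, -0.0000e+00,
        0.0000e+00]), 'eef_pos': array([ 0.19 , -0.462,  0.253]), 'ee_rot': array([-3.081, -0.608,  0.   ]), 'ft_force': array([ 0.724, -0.059, -0.145]), 'wrist_torque': array([-0.021,  0.037, -0.052]), 'finger_force': np.float64(0.0), 'opening': np.float64(0.086)}
[[ 0.925  0.38  -0.   ]
 [ 0.38  -0.925  0.001]
 [-0.    -0.001 -1.   ]]
side [[429.9, 0.0, 318.4], [0.0, 429.9, 191.1], [0.0, 0.0, 1.0]] -0.038159533990735885 [[-0.394, 0.628, -0.671, -0.31], [-0.919, -0.256, 0.3, 0.394], [0.017, 0.735, 0.678, 1.003], [0.0, 0.0, 0.0, 1.0]] 1
side bin 0.92 [237. 219.] 3710
side bin_tab 0.56 [238. 218.] 3719
side bin_tab 0.44 [328. 250.] 257
side bin_frame 0.62 [231. 206.] 6768
side bin_frame 0.45 [445. 216.] 75
side fitting0_mid 0.64 [258. 192.] 60
side fitting0_mid 0.4 [475. 222.] 571
side fitting0_mid 0.16 [352. 158.] 436
side case 0
[... 798 characters left out ...]
. 188.] 279
top rack 0.86 [368. 184.] 507
top case 0.57 [362. 168.] 319
top case_grip 0.87 [363. 166.] 288
top case_grip 0.49 [372. 186.] 358
top caddy 0.96 [376. 222.] 2575
top caddy 0.46 [259. 177.] 3026
top caddy_wide 0.68 [376. 224.] 2576
top caddy_narrow 0.64 [376. 221.] 2606
top caddy_narrow 0.45 [189. 186.] 292
top other1 0.69 [391. 170.] 292
top other1 0.59 [369. 174.] 281
top other1 0.53 [384. 170.] 284
top flask0 0.83 [317. 241.] 220
top flask0 0.68 [360. 167.] 227
top flask0 0.49 [216. 240.] 278
top flask1 0.83 [317. 241.] 220
top flask1 0.68 [360. 167.] 227
top flask1 0.49 [216. 240.] 278
top reagent 0.6 [192. 186.] 278
top beaker 0.7 [318. 152.] 297
top dish 0.86 [431. 252.] 473
```

Run:
```python
import cv2
a=cv2.imread("pics/side0.png");cv2.imwrite("pics/side0c.png",cv2.resize(a[110:340,110:510],None,fx=2,fy=2,interpolation=cv2.INTER_CUBIC))
a=cv2.imread("pics/top0.png");cv2.imwrite("pics/top0c.png",cv2.resize(a[120:310,170:450],None,fx=2.85,fy=2.85,interpolation=cv2.INTER_CUBIC))
```

```text
(no output)
```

View pics/side0c.png

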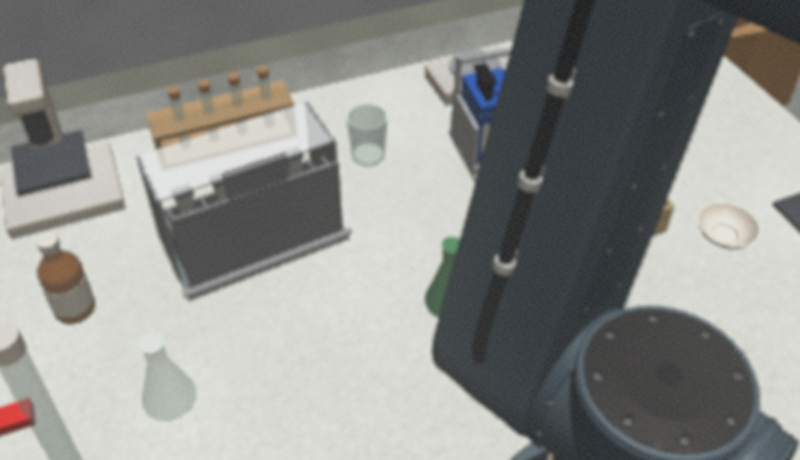

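View pics/top0c.png

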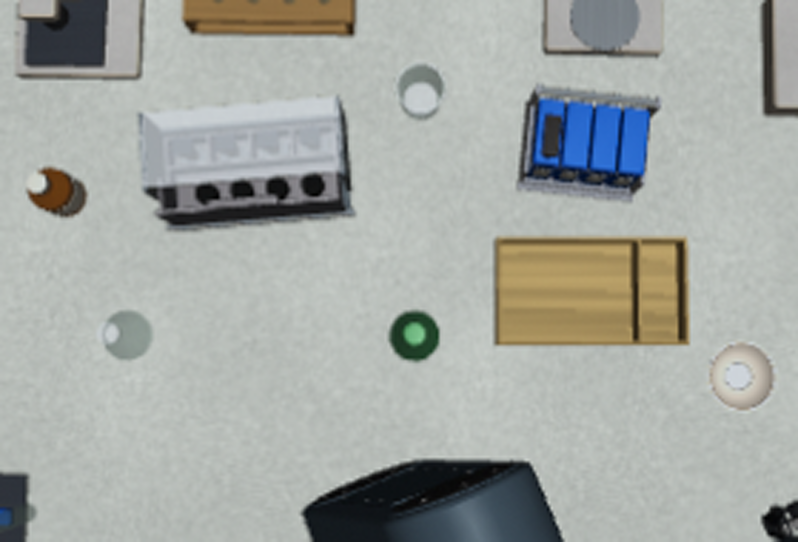

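The side picture shows the bin left of centre, with the rack hidden behind the arm. The top picture shows everything: bin at (260,177), rack with the handled case leftmost at (363,167), caddy at (376,222). Next I'll measure the bin.

Run:
```python
import cv2,numpy as np
a=cv2.imread("pics/side0.png")[150:262,172:292];b=cv2.imread("pics/top0.png")[148:206,212:302]
a=cv2.resize(a,None,fx=5,fy=5,interpolation=cv2.INTER_CUBIC)
cv2.imwrite("pics/b1.png",a)
b=cv2.resize(b,None,fx=8,fy=8,interpolation=cv2.INTER_CUBIC)
cv2.imwrite("pics/b2.png",b)
```

```text
(no output)
```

View pics/b1.png

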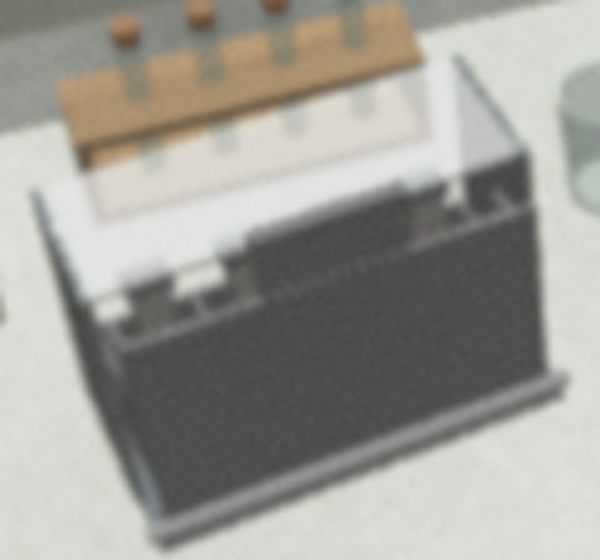

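View pics/b2.png

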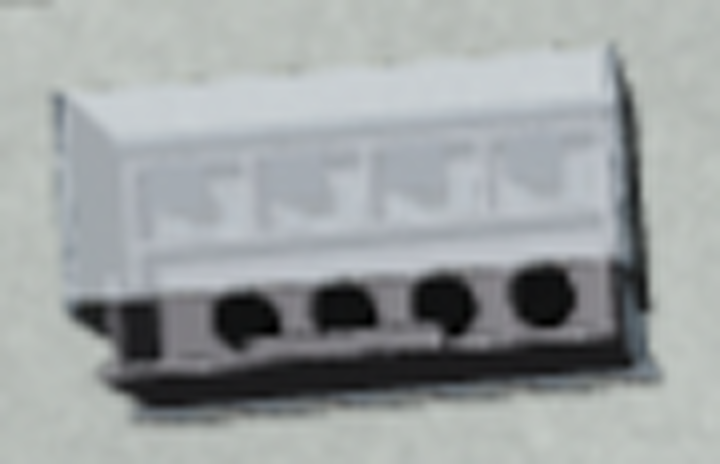

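Tab top edge: side pixels (221.4,196.0) to (254,186.6), top pixels (243.3,191.5) to (267,189.7). Front wall top corners: side pixels (196.4,219) and (278,191.6). The slots' contents aren't visible under the cover yet.

Run:
```python
from h import *
a=grab_frame("side");b=grab_frame("top")
for n,u in dict(tabL=(221.4,196),tabR=(254,186.6)).items(): print(n,atz(a,u,.214).round(3))
for n,u in dict(wL=(196.4,219),wR=(278,191.6)).items(): print(n,atz(a,u,.164).round(3))
for n,u in dict(tabL=(243.3,191.5),tabR=(267,189.7)).items(): print("top",n,atz(b,u,.214).round(3))
for n,u in dict(wL=(212+112/8,148+375/8),wR=(212+612/8,148+348/8)).items(): print("top",n,atz(b,u,.164).round(3))
print(tri(a,(237.7,191.3),b,(255.2,190.6)))
# frame lip bottom corners & caddy corners
for n,u in dict(fL=(172+165/5,150+548/5),fR=(172+567/5,150+385/5)).items(): print(n,atz(a,u,.0).round(3))
for n,u in dict(bl=(345,204),br=(411,204),fl=(344.5,240),fr=(411,240),d1=(393,204),d2=(393,240)).items(): print("caddy",n,atz(b,u,.06).round(3))
for n,u in dict(handle=(363,167.5)).items(): print(n,atz(b,u,.188).round(3))
for n,u in dict(tl=(359,154),tr=(397.5,158)).items(): print(n,atz(b,u,.148).round(3))
for n,u in dict(beaker=(318,152),green=(315.5,238),clear=(215,237)).items(): print(n,atz(b,u,.06).round(3))
```

```text
tabL [0.55  0.291 0.214]
tabR [0.553 0.2   0.214]
wL [0.542 0.369 0.164]
wR [0.562 0.131 0.164]
top tabL [0.547 0.287 0.214]
top tabR [0.555 0.201 0.214]
top wL [0.54  0.36  0.164]
top wR [0.556 0.126 0.164]
(array([0.55170516, 0.24515321, 0.21346811]), np.float64(0.0025310926310812467))
fL [0.536 0.374 0.   ]
fR [0.568 0.112 0.   ]
caddy bl [ 0.523 -0.092  0.06 ]
caddy br [ 0.527 -0.354  0.06 ]
caddy fl [ 0.381 -0.091  0.06 ]
caddy fr [ 0.384 -0.353  0.06 ]
caddy d1 [ 0.526 -0.282  0.06 ]
caddy d2 [ 0.384 -0.282  0.06 ]
handle [ 0.647 -0.15   0.188]
tl [ 0.706 -0.138  0.148]
tr [ 0.693 -0.285  0.148]
beaker [0.73  0.018 0.06 ]
green [0.387 0.022 0.06 ]
clear [0.384 0.418 0.06 ]
```

```bash
cat >> h.py <<'E'
YAW=0.09
def bx(y=YAW): return np.array([np.cos(y),np.sin(y),0])
def RA(yaw=YAW):  # down, closing along bin x
    x=bx(yaw);z=np.array([0,0,-1.]);return R.from_matrix(np.c_[np.cross(x,z),x,z])
def RB(th=0,yaw=YAW,sg=1):  # pitched forward th, closing along row y
    x=bx(yaw);y=np.array([-x[1],x[0],0])*sg;z=np.sin(th)*x-np.cos(th)*np.array([0,0,1.])
    return R.from_matrix(np.c_[np.cross(y,z),y,z])
def plan(w):
    s=sense();p=np.array(s["eef_pos"]);r=R.from_rotvec(s["ee_rot"])
    for q,Q in w:
        Q=r if Q is None else Q;q=np.array(q)
        sh=r.inv().apply(q-p)/.4;t=(r.inv()*Q).as_rotvec()/np.pi
        n=max(np.linalg.norm(q-p)/.0625,np.linalg.norm(t)*180/10.7)
        print(sh.round(4).tolist(),t.round(4).tolist(),"rows>=%.1f"%n);p,r=q,Q
def st():
    s=sense();print({k:np.round(s[k],3).tolist() for k in("time","eef_pos","ft_force","opening","finger_force","joint_positions")})
E
python3 -c "
from h import *
plan([([.36,-.25,.32],RA(-.4)),([.45,.0,.32],RA(-.1)),([.565,.247,.30],RA())])"
```

```text
[0.595, -0.3298, -0.1668] [-0.0, -0.0, -0.2486] rows>=4.5
[0.6633, -0.0361, 0.0] [0.0, 0.0, -0.0955] rows>=4.3
[0.6431, 0.2244, 0.05] [0.0, 0.0, -0.0605] rows>=4.4
```

>>> apply_moves --targets '[[1, [0.595, -0.33, -0.167], [0, 0, -0.2486]], [1, [0.595, -0.33, -0.167], [0, 0, -0.2486]], [1, [0.595, -0.33, -0.167], [0, 0, -0.2486]], [1, [0.595, -0.33, -0.167], [0, 0, -0.2486]], [1, [0.595, -0.33, -0.167], [0, 0, -0.2486]]]' --grip_force 80

```text
time: 2.42
eef_pos: [0.3614, -0.2478, 0.321]
ee_rot: [2.613, 1.743, 0.001]
ft_force: [0.8, -1.5, -0.2]
opening: 0.0854
finger_force: 0.0
```

>>> apply_moves --targets '[[1, [0.663, -0.036, 0], [0, 0, -0.0955]], [1, [0.663, -0.036, 0], [0, 0, -0.0955]], [1, [0.663, -0.036, 0], [0, 0, -0.0955]], [1, [0.663, -0.036, 0], [0, 0, -0.0955]], [1, [0.663, -0.036, 0], [0, 0, -0.0955]]]'

```text
time: 3.05
eef_pos: [0.4506, 0.0029, 0.3199]
ee_rot: [-2.325, -2.112, -0.0]
ft_force: [-0.0, -0.5, -1.0]
opening: 0.0858
finger_force: 0.0
```

>>> apply_moves --targets '[[0, [0.643, 0.224, 0.05], [0, 0, -0.0605]], [0, [0.643, 0.224, 0.05], [0, 0, -0.0605]], [0, [0.643, 0.224, 0.05], [0, 0, -0.0605]], [0, [0.643, 0.224, 0.05], [0, 0, -0.0605]], [0, [0.643, 0.224, 0.05], [0, 0, -0.0605]]]'

```text
time: 3.68
eef_pos: [0.5655, 0.2491, 0.2987]
ee_rot: [-2.117, -2.32, 0.002]
ft_force: [-0.4, -0.0, -0.4]
opening: 0.0427
finger_force: 0.0
```

```bash
python3 -c "
from h import *
st();plan([([.555,.247,.21],RA())])
p=grab_frame('side');save(p,'s1.png',(170,60,510,300),2.3)"
```

```text
{'time': 3.675, 'eef_pos': [0.566, 0.249, 0.299], 'ft_force': [-0.381, -0.021, -0.444], 'opening': 0.043, 'finger_force': 0.0, 'joint_positions': [0.415, 0.479, 0.456, 1.549, 0.0, 1.894]}
[-0.0027, -0.0263, 0.2218] [-0.0004, 0.0001, 0.0006] rows>=1.4
```

View pics/s1.png

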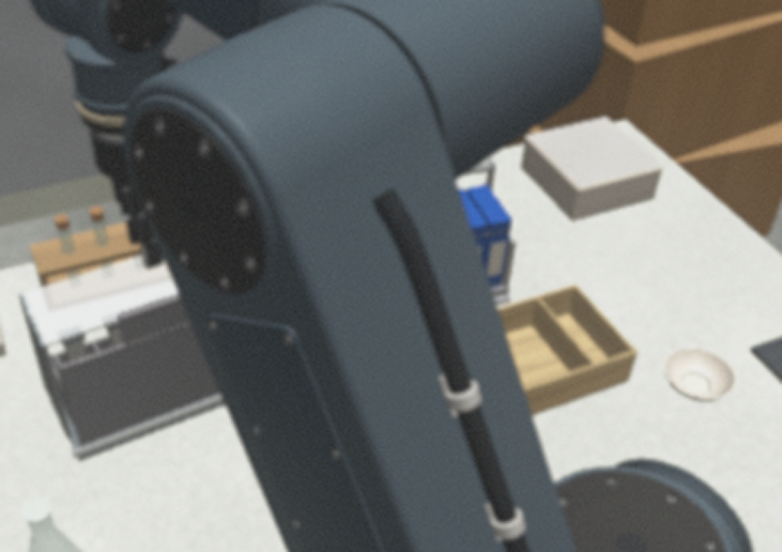

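The side view shows the gripper above the bin. The caddy and part of the rack appear at the right. Next I lower it over the tab and pull.

>>> apply_moves --targets '[[0, [-0.003, -0.019, 0.12], [0, 0, 0]], [0, [-0.003, -0.019, 0.18], [0, 0, 0]], [0, [-0.003, -0.019, 0.225], [0, 0, 0]], [0, [-0.003, -0.019, 0.225], [0, 0, 0]]]'

```text
time: 4.22
eef_pos: [0.5569, 0.2439, 0.2091]
ee_rot: [-2.12, -2.318, 0.003]
ft_force: [0.8, 0.1, 0.4]
opening: 0.0425
finger_force: 0.0
```

>>> apply_moves --targets '[[0, [0, -0.04, 0], [0, 0, 0]], [0, [0, -0.07, 0], [0, 0, 0]], [0, [0, -0.1, 0.001], [0, 0, 0]], [0, [0, -0.13, 0.003], [0, 0, 0]], [0, [0, -0.13, 0.003], [0, 0, 0]]]'

```text
time: 4.85
eef_pos: [0.5055, 0.2402, 0.2099]
ee_rot: [2.119, 2.319, 0.002]
ft_force: [0.4, 0.0, 0.3]
opening: 0.0429
finger_force: 0.0
```

```bash
python3 -c "
from h import *
st()
p=grab_frame('top');save(p,'t1.png',(195,130,335,250),5)"
```

```text
{'time': 4.85, 'eef_pos': [0.505, 0.24, 0.21], 'ft_force': [0.398, 0.004, 0.301], 'opening': 0.043, 'finger_force': 0.0, 'joint_positions': [0.444, 0.346, 0.034, 1.258, -0.0, 1.924]}
```

View pics/t1.png

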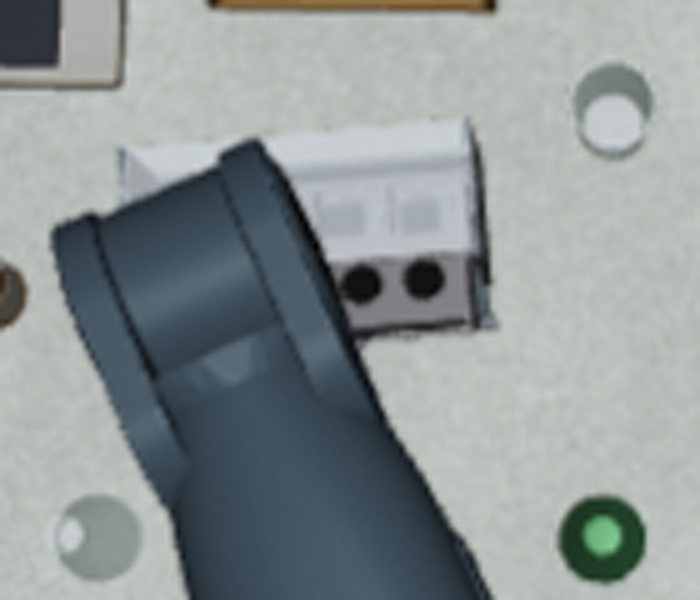

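The front wall's top edge has moved forward to row ~197, about 0.15 rad of tilt. Continuing.

>>> apply_moves --targets '[[0, [0, -0.035, 0.01], [0, 0, 0]], [0, [0, -0.085, 0.025], [0, 0, 0]], [0, [0, -0.1375, 0.0475], [0, 0, 0]], [0, [0, -0.18, 0.075], [0, 0, 0]], [0, [0, -0.18, 0.075], [0, 0, 0]]]'

```text
time: 5.52
eef_pos: [0.4334, 0.2339, 0.1791]
ee_rot: [-2.118, -2.319, 0.0]
ft_force: [0.4, -0.1, 0.8]
opening: 0.0426
finger_force: 0.0
```

>>> apply_moves --targets '[[0, [0, -0.03, 0.022], [0, 0, 0]], [0, [0, -0.056, 0.042], [0, 0, 0]], [0, [0, -0.056, 0.042], [0, 0, 0]]]'

```text
time: 5.9
eef_pos: [0.4119, 0.232, 0.1624]
ee_rot: [-2.119, -2.319, 0.0]
ft_force: [-0.1, 0.2, 0.7]
opening: 0.0427
finger_force: 0.0
```

```bash
python3 -c "
from h import *
st()
p=grab_frame('side');save(p,'s2.png',(165,140,345,275),4.4)
th=.76
q=[.412,.2,.35]
plan([([.41,.232,.30],RA()),([.36,.24,.33],RB(.2)) ])"
```

```text
{'time': 5.9, 'eef_pos': [0.412, 0.232, 0.162], 'ft_force': [-0.062, 0.242, 0.682], 'opening': 0.043, 'finger_force': 0.0, 'joint_positions': [0.513, 0.195, -0.29, 1.086, 0.0, 1.993]}
[0.0005, -0.0052, -0.3437] [-0.0, -0.0, 0.0] rows>=2.2
[0.0312, -0.1227, -0.075] [-0.05, -0.05, -0.4982] rows>=8.5
```

View pics/s2.png

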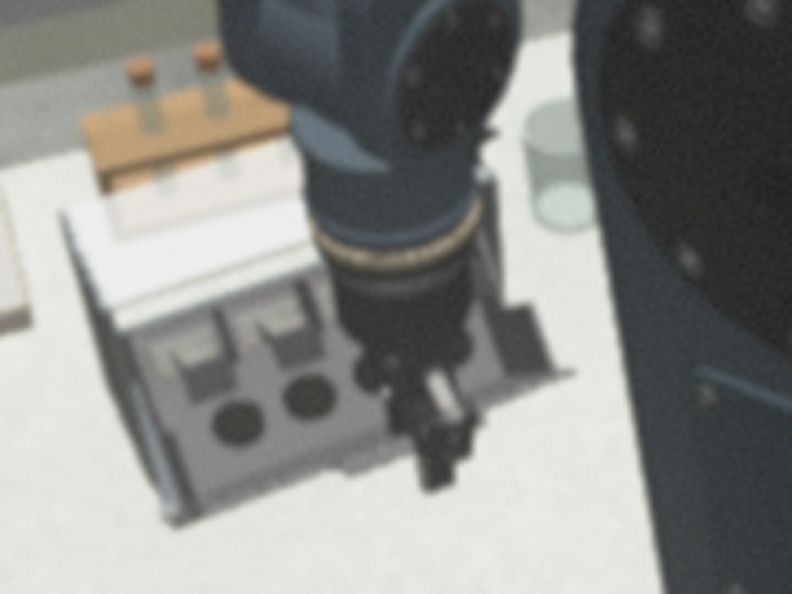

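The bin is well tipped; two fittings show at about (210,222) and (231,214), and the arm hides the rest. I'll back off and turn the tool for y-closing.

>>> apply_moves --targets '[[0, [0, 0, -0.15], [0, 0, 0]], [0, [0, 0, -0.3], [0, 0, 0]], [0, [0, -0.02, -0.4], [0, 0, 0]], [0, [0, -0.02, -0.4], [0, 0, 0]]]'

```text
time: 6.45
eef_pos: [0.4048, 0.2317, 0.3253]
ee_rot: [2.118, 2.318, 0.008]
ft_force: [-0.0, 0.5, -1.0]
opening: 0.043
finger_force: 0.0
```

>>> apply_moves --targets '[[0, [-0.6, -0.05, 0], [0, 0, -0.25]], [0, [-0.6, -0.05, 0], [0, 0, -0.25]], [0, [-0.6, -0.05, 0], [0, 0, -0.25]], [0, [-0.6, -0.05, 0], [0, 0, -0.25]], [0, [-0.6, -0.05, 0], [0, 0, -0.25]]]'

```text
time: 7.08
eef_pos: [0.4051, -0.0119, 0.3215]
ee_rot: [-1.065, -2.954, 0.001]
ft_force: [-0.5, 0.5, -0.6]
opening: 0.0426
finger_force: 0.0
```

>>> apply_moves --targets '[[0, [-0.15, 0.15, 0], [0, 0, -0.25]], [0, [-0.15, 0.15, 0], [0, 0, -0.25]], [0, [-0.15, 0.15, 0], [0, 0, -0.25]], [0, [-0.15, 0.15, 0], [0, 0, -0.25]], [0, [-0.15, 0.15, 0], [0, 0, -0.25]]]'

```text
time: 7.7
eef_pos: [0.4899, -0.0022, 0.3214]
ee_rot: [0.142, -3.137, -0.0]
ft_force: [-0.7, -0.2, 0.5]
opening: 0.0426
finger_force: 0.0
```

Run:
```python
from h import *
st();s=sense();print(R.from_rotvec(s["ee_rot"]).as_matrix().round(3).tolist())
a=grab_frame("side");b=grab_frame("top")
for p in(a,b):
    for d in silhouettes(p,"fitting0_mid"): print(p["shot"],round(d["conf"],2),np.round(d["location"],1),d["mask"].sum())
A=cv2.resize(a["frame"][165:260,175:295],None,fx=4,fy=4,interpolation=cv2.INTER_CUBIC)
B=cv2.resize(b["frame"][150:225,215:300],None,fx=4.6,fy=4.6,interpolation=cv2.INTER_CUBIC)[:380]
h=max(len(A),len(B));C=np.zeros((h,A.shape[1]+B.shape[1],3),np.uint8);C[:len(A),:A.shape[1]]=A;C[:len(B),A.shape[1]:]=B
C=cv2.resize(C,None,fx=.9,fy=.9) if C.shape[1]>800 else C
print(A.shape,B.shape,C.shape);cv2.imwrite("pics/f1.png",C[:,:,::-1])
```

```text
{'time': 7.7, 'eef_pos': [0.49, -0.002, 0.321], 'ft_force': [-0.688, -0.234, 0.47], 'opening': 0.043, 'finger_force': 0.0, 'joint_positions': [-0.005, 0.193, 0.112, 1.491, 0.0, -0.095]}
[[-0.996, -0.091, -0.001], [-0.091, 0.996, 0.0], [0.001, 0.0, -1.0]]
8 0.54 [269.6 200.7] 207
9 0.45 [258.8 207. ] 2128
9 0.31 [215.  239.1] 250
9 0.2 [382.1 170.6] 284
(380, 480, 3) (345, 391, 3) (342, 784, 3)
```

View pics/f1.png

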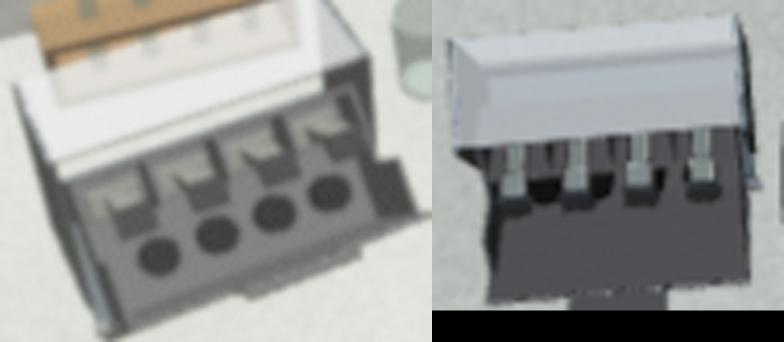

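Run:
```python
from h import *
a=grab_frame("side");b=grab_frame("top")
S=[(213,224.2),(232.8,216.4),(251.7,209.4),(269.4,202)];T=[(234.6,196.4),(250,195.4),(265.5,194.7),(280.5,193.7)]
for u,v in zip(S,T): x,e=tri(a,u,b,v);print(x.round(3),round(e,4))
d=silhouettes(a,"fitting0_mid");
for q in d:
  ys,xs=np.where(q["mask"]);print(q["conf"],xs.min(),xs.max(),ys.min(),ys.max())
# model: predicted cap top for tilt th, offset dx from pivot, underside height h
piv=np.array([.5515,.246,.014])
def F(th,dx,h,j): # h along bin z from pivot
    x=bx();y=np.array([-x[1],x[0],0]);z=np.array([0,0,1.])
    X=np.cos(th)*x+np.sin(th)*z; Z=-np.sin(th)*x+np.cos(th)*z
    return piv+X*dx+Z*h+y*j
for th in(.76,):
  for dx in(.06,.09,):
    for h in (.1,.15,.17):
      print(dx,h,F(th,dx,h,.087).round(3),proj(a,F(th,dx,h,.087)).round(1),proj(b,F(th,dx,h,.087)).round(1))
# tab top edge, wall top corners
for n,(h,j) in dict(tabL=(.2,.045),tabR=(.2,-.045),wL=(.15,.123),wR=(.15,-.123)).items():
  print(n,proj(a,F(.76,0,h,j)).round(1),proj(b,F(.76,0,h,j)).round(1))
save(b,"tb.png",(215,150,300,230),9);save(a,"sa.png",(175,165,295,265),6)
```

```text
[0.537 0.331 0.133] 0.0035
[0.542 0.273 0.137] 0.0017
[0.546 0.215 0.138] 0.0014
[0.551 0.159 0.143] 0.0042
0.68 258 276 197 209
0.06 0.1 [0.518 0.33  0.128] [214.5 230.1] [235.3 201.6]
0.06 0.15 [0.484 0.327 0.164] [216.7 229.5] [234.1 209.8]
0.06 0.17 [0.47  0.326 0.179] [217.6 229.2] [233.6 213.2]
0.09 0.1 [0.54  0.332 0.148] [210.9 219.7] [234.  195.4]
0.09 0.15 [0.506 0.329 0.185] [212.9 218.7] [232.8 203.5]
0.09 0.17 [0.492 0.328 0.199] [213.7 218.3] [232.3 206.8]
tabL [242.8 245.5] [246.8 229.9]
tabR [275.2 233.2] [270.9 228.2]
wL [211.1 256.1] [227.3 222.8]
wR [296.4 224. ] [291.7 218. ]
```

View pics/tb.png

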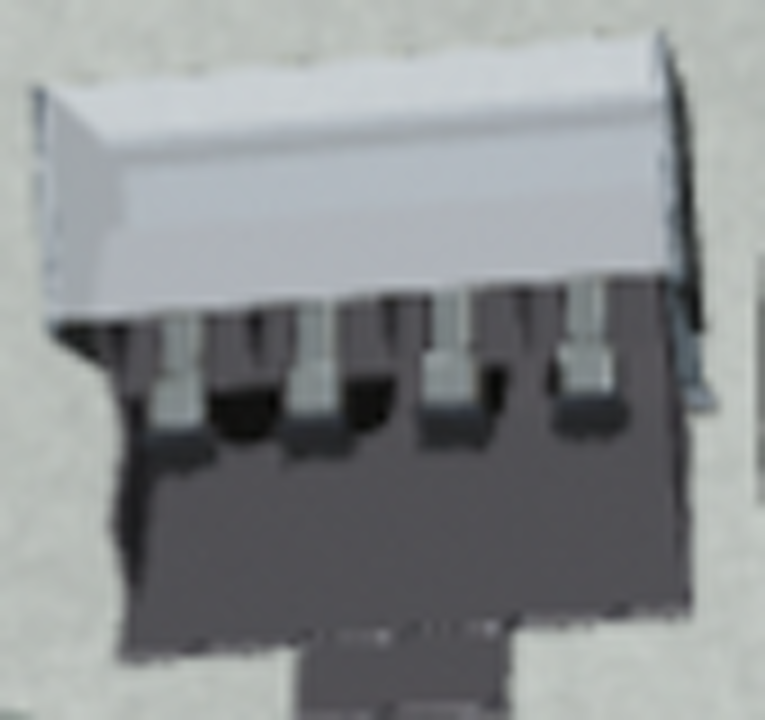

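View pics/sa.png

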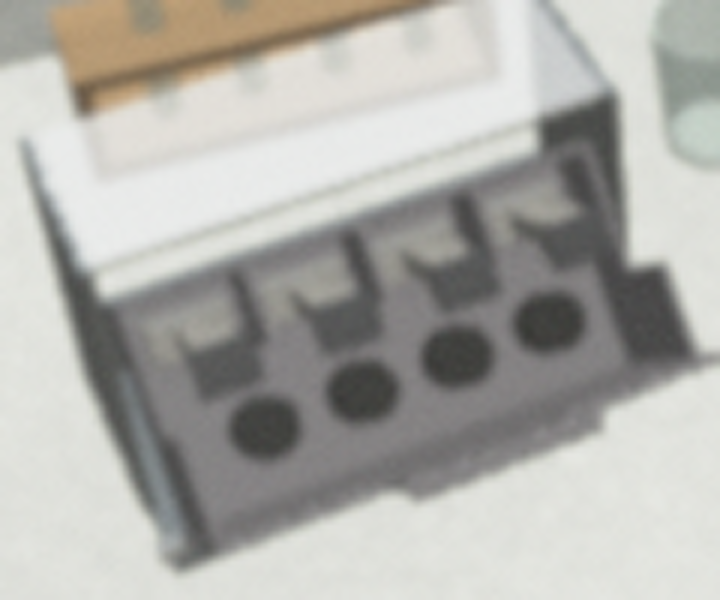

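All four slots hold fittings. The dark cap top faces are centred at side pixels (212.5,226.7), (232.2,219.2), (251.8,211.7), (269.7,205), and top pixels (235,199.8), (250.3,198.6), (265.6,197.3), (280.6,195.8). The tab edge in the side view implies about 0.78 rad of tilt.

```bash
cat >> h.py <<'E'
piv=np.array([.5515,.246,.014])
def F(th,dx,h,j,yaw=YAW):
    x=bx(yaw);y=np.array([-x[1],x[0],0]);z=np.array([0,0,1.])
    return piv+(np.cos(th)*x+np.sin(th)*z)*dx+(-np.sin(th)*x+np.cos(th)*z)*h+y*j
E
python3 - <<'E'
from h import *
from scipy.optimize import least_squares
a=grab_frame("side");b=grab_frame("top")
S=[(212.5,226.7),(232.2,219.2),(251.8,211.7),(269.7,205)];T=[(235,199.8),(250.3,198.6),(265.6,197.3),(280.6,195.8)]
P=[]
for u,v in zip(S,T): x,e=tri(a,u,b,v);P.append(x);print(x.round(3),round(e,4))
def res(q):
    p0,yw=q[:3],q[3];d=np.array([-np.sin(yw),np.cos(yw),0])
    return np.concatenate([np.r_[proj(a,p0+d*.058*k)-S[i],proj(b,p0+d*.058*k)-T[i]] for i,k in enumerate((1.5,.5,-.5,-1.5))])
r=least_squares(res,np.r_[np.mean(P,0),.09]);print(r.x.round(4),r.fun.round(1))
# bin coords for tilt .78
th=.78;c,s=np.cos(th),np.sin(th);v=r.x[:3]-piv;x=v@bx();print("dx",c*x+s*v[2],"h",-s*x+c*v[2],"j",v@np.array([-bx()[1],bx()[0],0]))
st()
E
```

```text
[0.525 0.332 0.135] 0.0028
[0.531 0.274 0.136] 0.0045
[0.537 0.216 0.138] 0.0046
[0.544 0.16  0.137] 0.0061
[0.5343 0.2462 0.1367 0.1153] [ 0.2 -0.  -0.6  0.   0.6 -0.  -0.7 -0.3  0.3  0.3 -0.8 -0.5  1.1  0.
 -0.6 -0.5]
dx 0.07411380949484342 h 0.09927140873251782 j 0.0017023220191935715
{'time': 8.15, 'eef_pos': [0.49, -0.002, 0.322], 'ft_force': [0.156, -0.685, -0.647], 'opening': 0.043, 'finger_force': 0.0, 'joint_positions': [-0.004, 0.192, 0.112, 1.491, 0.0, -0.093]}
```

```bash
cat >> h.py <<'E'
TH,BY=.78,.105
C0=np.array([.5343,.2462,.1367])
def fit(k,d): # TCP with offset d (m) from cap top along axis
    x=bx(BY);Z=-np.sin(TH)*x+np.cos(TH)*np.array([0,0,1.])
    return C0+np.array([-x[1],x[0],0])*.058*k+Z*d
E
python3 - <<'E'
from h import *
Q=RB(TH,BY)
plan([(fit(-1.5,.09),Q),(fit(-1.5,.03),Q),(fit(-1.5,-.014),Q)])
E
```

```text
[-0.0114, 0.3883, 0.3037] [-0.0019, -0.2483, -0.0048] rows>=4.2
[0.0, 0.0, 0.15] [0.0, 0.0, 0.0] rows>=1.0
[0.0, -0.0, 0.11] [0.0, 0.0, 0.0] rows>=0.7
```

>>> apply_moves --targets '[[0.07, [-0.0114, 0.388, 0.15], [-0.002, -0.248, -0.005]], [0.07, [-0.0114, 0.388, 0.304], [-0.002, -0.248, -0.005]], [0.07, [-0.0114, 0.388, 0.304], [-0.002, -0.248, -0.005]], [0.07, [-0.0114, 0.388, 0.304], [-0.002, -0.248, -0.005]], [0.07, [-0.0114, 0.388, 0.304], [-0.002, -0.248, -0.005]]]'

```text
time: 8.78
eef_pos: [0.483, 0.1483, 0.204]
ee_rot: [-0.134, 2.497, 0.032]
ft_force: [1.1, 0.9, -0.2]
opening: 0.0459
finger_force: 0.0
```

>>> apply_moves --targets '[[0.07, [0, 0, 0.08], [0, 0, 0]], [0.07, [0, 0, 0.15], [0, 0, 0]], [0.07, [0, 0, 0.15], [0, 0, 0]]]'

```text
time: 9.15
eef_pos: [0.5187, 0.1502, 0.1549]
ee_rot: [-0.134, 2.504, 0.03]
ft_force: [-0.4, 0.7, 0.0]
opening: 0.0458
finger_force: 0.0
```

Run:
```python
from h import *
st();plan([(fit(-1.5,-.014),RB(TH,BY))])
p=grab_frame("top");save(p,"g1.png",(215,150,345,235),6)
```

```text
{'time': 9.15, 'eef_pos': [0.519, 0.15, 0.155], 'ft_force': [-0.416, 0.748, 0.043], 'opening': 0.046, 'finger_force': 0.0, 'joint_positions': [0.372, -0.084, -0.843, 0.196, -0.166, 0.212]}
[-0.0296, 0.0179, 0.1091] [-0.0029, -0.0463, 0.0017] rows>=0.8
```

View pics/g1.png

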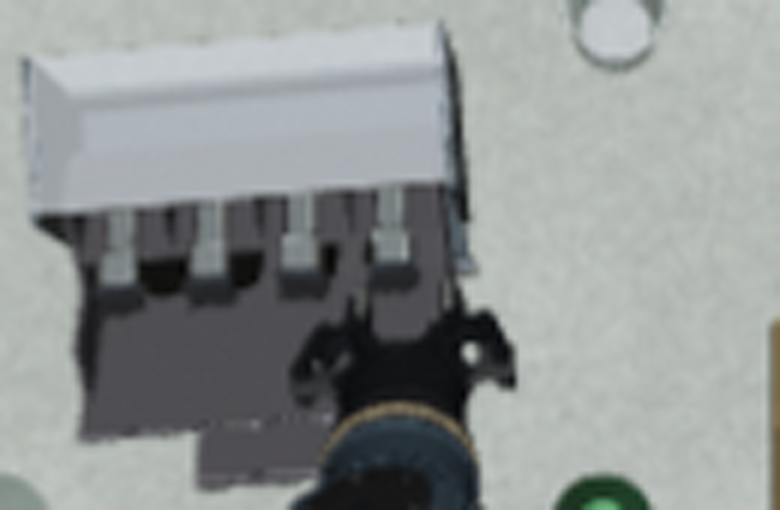

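The fingers straddle the rightmost cap about 6 mm off to its right, and 8° of turn remains. Both agree with the computed correction.

>>> apply_moves --targets '[[0.07, [-0.03, 0.018, 0.02], [-0.003, -0.046, 0.002]], [0.07, [-0.03, 0.018, 0.06], [-0.003, -0.046, 0.002]], [0.07, [-0.03, 0.018, 0.109], [-0.003, -0.046, 0.002]], [0.07, [-0.03, 0.018, 0.109], [-0.003, -0.046, 0.002]]]'

```text
time: 9.7
eef_pos: [0.5539, 0.1611, 0.1288]
ee_rot: [-0.123, 2.358, 0.053]
ft_force: [0.0, -0.7, 0.5]
opening: 0.046
finger_force: 0.0
```

>>> apply_moves --targets '[[-1, [0, 0, 0], [0, 0, 0]], [-1, [0, 0, 0], [0, 0, 0]], [-1, [0, 0, 0], [0, 0, 0]], [-1, [0, 0, 0], [0, 0, 0]]]' --grip_force 70

```text
time: 10.2
eef_pos: [0.5542, 0.1612, 0.1294]
ee_rot: [-0.123, 2.356, 0.053]
ft_force: [-5.0, -0.8, 6.0]
opening: 0.029
finger_force: 68.3
```

Run:
```python
from h import *
st();print(fit(-1.5,-.014))
Q=RB(TH,BY)
plan([(fit(-1.5,.09),Q),([.46,.13,.30],RB(.35,.05)),([.45,-.02,.30],RB(0,.015)),([.49,-.235,.2],RB(0,.015))])
```

```text
{'time': 10.2, 'eef_pos': [0.554, 0.161, 0.129], 'ft_force': [-4.957, -0.768, 5.973], 'opening': 0.029, 'finger_force': 68.326, 'joint_positions': [0.38, 0.012, -0.974, -0.179, -0.192, 0.198]}
[0.55320991 0.16071107 0.12674721]
[0.0057, -0.0007, -0.2571] [0.0004, 0.001, -0.0003] rows>=1.6
[-0.1341, -0.0519, -0.2166] [0.0094, 0.1368, 0.0149] rows>=2.3
[0.0411, -0.3733, -0.015] [0.0019, 0.1114, 0.011] rows>=2.4
[-0.0919, -0.5389, 0.25] [0.0, 0.0, 0.0] rows>=3.8
```

>>> apply_moves --targets '[[-1, [0.002, 0, -0.08], [0, 0, 0]], [-1, [0.003, 0, -0.16], [0, 0, 0]], [-1, [0.005, 0, -0.257], [0, 0, 0]], [-1, [0.005, 0, -0.257], [0, 0, 0]]]'

```text
time: 10.7
eef_pos: [0.4802, 0.1536, 0.2026]
ee_rot: [-0.123, 2.353, 0.055]
ft_force: [0.5, 1.1, -1.5]
opening: 0.0285
finger_force: 69.6
```

>>> apply_moves --targets '[[-1, [-0.134, -0.052, -0.217], [0.009, 0.137, 0.015]], [-1, [-0.134, -0.052, -0.217], [0.009, 0.137, 0.015]], [-1, [-0.134, -0.052, -0.217], [0.009, 0.137, 0.015]], [-1, [-0.134, -0.052, -0.217], [0.009, 0.137, 0.015]]]'

```text
time: 11.2
eef_pos: [0.46, 0.1299, 0.3003]
ee_rot: [-0.069, 2.793, 0.017]
ft_force: [0.6, 1.3, -1.2]
opening: 0.0286
finger_force: 69.5
```

>>> apply_moves --targets '[[-1, [0.041, -0.373, -0.015], [0.002, 0.111, 0.011]], [-1, [0.041, -0.373, -0.015], [0.002, 0.111, 0.011]], [-1, [0.041, -0.373, -0.015], [0.002, 0.111, 0.011]], [-1, [0.041, -0.373, -0.015], [0.002, 0.111, 0.011]]]'

```text
time: 11.7
eef_pos: [0.4508, -0.0219, 0.2973]
ee_rot: [-0.019, 3.141, 0.004]
ft_force: [-0.9, 0.8, -1.2]
opening: 0.028
finger_force: 69.6
```

Run:
```python
from h import *
st();a=grab_frame("side");b=grab_frame("top")
d=silhouettes(b,"caddy")
for q in d[:2]:
    r=cv2.minAreaRect(np.argwhere(q["mask"])[:,::-1].astype(np.float32));print(round(q["conf"],2),np.round(q["location"]),np.round(r[0],1),np.round(r[1],1),r[2])
    for c in cv2.boxPoints(r): print(atz(b,c,.06).round(3))
C=np.hstack([cv2.resize(a["frame"][150:290,200:480],(400,200),interpolation=3),cv2.resize(b["frame"][140:280,220:460],(400,233),interpolation=3)[:200]])
cv2.imwrite("pics/h1.png",cv2.resize(C,None,fx=2,fy=2)[:, :, ::-1][:,:] if False else C[:,:,::-1])
plan([([.489,-.235,.2],RB(0,.015)),([.489,-.235,.098],RB(0,.015))])
```

```text
{'time': 11.7, 'eef_pos': [0.451, -0.022, 0.297], 'ft_force': [-0.87, 0.8, -1.16], 'opening': 0.028, 'finger_force': 69.627, 'joint_positions': [-0.05, 0.109, -0.048, 1.414, 0.003, -0.063]}
0.71 [386. 219.] [385.  221.5] [37. 52.] 90.0
[ 0.528 -0.147  0.06 ]
[ 0.531 -0.354  0.06 ]
[ 0.384 -0.353  0.06 ]
[ 0.382 -0.148  0.06 ]
[-0.0881, -0.541, 0.245] [0.0009, 0.0007, 0.0003] rows>=3.8
[0.0, 0.0, 0.255] [0.0, 0.0, 0.0] rows>=1.6
```

View pics/h1.png

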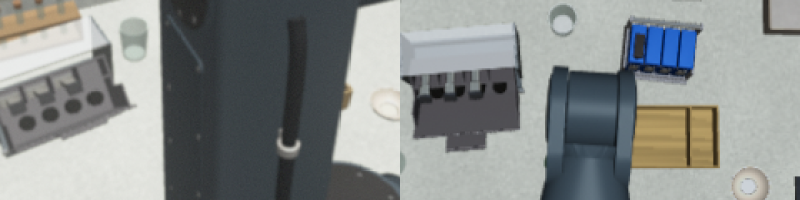

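One fitting is out and held, its slot is empty, the bin is still tipped and the caddy has not moved. Placing it.

>>> apply_moves --targets '[[-1, [-0.088, -0.54, 0.245], [0, 0, 0]], [-1, [-0.088, -0.54, 0.245], [0, 0, 0]], [-1, [-0.088, -0.54, 0.245], [0, 0, 0]], [-1, [-0.088, -0.54, 0.245], [0, 0, 0]], [-1, [-0.088, -0.54, 0.245], [0, 0, 0]]]'

```text
time: 12.48
eef_pos: [0.4884, -0.2362, 0.1986]
ee_rot: [-0.022, 3.141, 0.005]
ft_force: [0.1, 2.1, 0.1]
opening: 0.0285
finger_force: 69.8
```

>>> apply_moves --targets '[[-1, [0, 0, 0.13], [0, 0, 0]], [-1, [0, 0, 0.22], [0, 0, 0]], [-1, [0, 0, 0.25], [0, 0, 0]], [-1, [0, 0, 0.252], [0, 0, 0]]]'

```text
time: 12.98
eef_pos: [0.4893, -0.234, 0.1004]
ee_rot: [-0.027, 3.139, 0.004]
ft_force: [0.1, 0.2, 0.0]
opening: 0.0287
finger_force: 69.8
```

>>> apply_moves --targets '[[-1, [0, 0, 0.005], [0, 0, 0]], [-1, [0, 0, 0.01], [0, 0, 0]]]'

```text
time: 13.22
eef_pos: [0.4896, -0.235, 0.0968]
ee_rot: [-0.025, 3.137, 0.003]
ft_force: [0.1, 0.4, -0.4]
opening: 0.0284
finger_force: 69.8
```

>>> apply_moves --targets '[[-1, [0, 0, 0.005], [0, 0, 0]], [-1, [0, 0, 0.008], [0, 0, 0]], [-1, [0, 0, 0.008], [0, 0, 0]]]'

```text
time: 13.6
eef_pos: [0.4888, -0.2347, 0.0925]
ee_rot: [-0.025, 3.139, 0.004]
ft_force: [-0.8, 0.1, -0.4]
opening: 0.0286
finger_force: 69.8
```

>>> apply_moves --targets '[[-1, [0, 0, 0.006], [0, 0, 0]], [-1, [0, 0, 0.006], [0, 0, 0]]]'

```text
time: 13.85
eef_pos: [0.4888, -0.2347, 0.0899]
ee_rot: [-0.025, 3.139, 0.004]
ft_force: [-0.0, 0.3, -0.6]
opening: 0.0287
finger_force: 69.8
```

>>> apply_moves --targets '[[-1, [0, 0, 0.006], [0, 0, 0]], [-1, [0, 0, 0.006], [0, 0, 0]]]'

```text
time: 14.1
eef_pos: [0.4897, -0.2351, 0.089]
ee_rot: [-0.025, 3.137, 0.003]
ft_force: [-2.5, 0.3, 15.9]
opening: 0.0288
finger_force: 69.8
```

>>> apply_moves --targets '[[-1, [0, 0, 0.006], [0, 0, 0]], [-1, [0, 0, 0.006], [0, 0, 0]]]'

```text
time: 14.35
eef_pos: [0.4911, -0.2356, 0.0887]
ee_rot: [-0.025, 3.133, 0.001]
ft_force: [-6.4, 5.1, 45.3]
opening: 0.0283
finger_force: 69.6
```

Run:
```python
from h import *
st();a=grab_frame("side")
for p in (a,):
  for d in silhouettes(p,"fitting0_mid"):
    ys,xs=np.where(d["mask"]);print(round(d["conf"],2),np.round(d["location"]),xs.min(),xs.max(),ys.min(),ys.max())
s=sense();e=np.array(s["eef_pos"]);print("tcp",proj(a,e),"foot@.006",proj(a,[e[0],e[1],.006]),"tip",proj(a,e-[0,0,.02]))
u,v=proj(a,e).astype(int);save(a,"pl.png",(u-60,v-60,u+60,v+60),5)
```

```text
{'time': 14.35, 'eef_pos': [0.491, -0.236, 0.089], 'ft_force': [-6.407, 5.112, 45.334], 'opening': 0.028, 'finger_force': 69.565, 'joint_positions': [-0.449, 0.384, -0.23, 0.95, 0.004, -0.465]}
0.17 [207. 227.] 199 218 216 230
tcp [397.22733289 193.43492248] foot@.006 [393.65742251 211.93883366] tip [396.33770029 198.0518188 ]
```

>>> apply_moves --targets '[[-1, [0, 0, -0.011], [0, 0, 0]], [0.0, [0, 0, -0.011], [0, 0, 0]], [0.1, [0, 0, -0.011], [0, 0, 0]], [0.1, [0, 0, -0.1], [0, 0, 0]], [0.1, [0, 0, -0.25], [0, 0, 0]]]'

```text
time: 15.08
eef_pos: [0.4874, -0.2344, 0.1845]
ee_rot: [0.025, -3.14, -0.007]
ft_force: [0.3, -0.8, 0.4]
opening: 0.047
finger_force: 0.0
```

Run:
```python
from h import *
st()
Q=RB(TH,BY)
plan([([.46,-.1,.29],RB(0,.015)),([.45,.12,.30],RB(.4,.06)),(fit(-.5,.06),Q),(fit(-.5,.06),Q)])
b=grab_frame("top")
for d in silhouettes(b,"fitting0_mid"): print(round(d["conf"],2),np.round(d["location"]),d["mask"].sum())
print(proj(b,[.49,-.235,.108]))
```

```text
{'time': 15.075, 'eef_pos': [0.487, -0.234, 0.185], 'ft_force': [0.31, -0.842, 0.383], 'opening': 0.047, 'finger_force': 0.0, 'joint_positions': [-0.45, 0.321, -0.066, 1.187, 0.003, -0.466]}
[0.0636, 0.3382, -0.262] [0.0015, -0.0005, 0.0002] rows>=2.8
[0.0167, 0.5503, -0.025] [-0.0029, -0.1273, -0.0141] rows>=3.5
[0.0003, 0.2251, 0.3273] [-0.008, -0.1209, -0.012] rows>=2.5
[0.0, 0.0, 0.0] [0.0, 0.0, 0.0] rows>=0.0
[382.86076528 211.82923657]
```

>>> apply_moves --targets '[[0.07, [0.064, 0.338, -0.262], [0, 0, 0]], [0.07, [0.064, 0.338, -0.262], [0, 0, 0]], [0.07, [0.064, 0.338, -0.262], [0, 0, 0]], [0.07, [0.064, 0.338, -0.262], [0, 0, 0]]]'

```text
time: 15.68
eef_pos: [0.4612, -0.0988, 0.2924]
ee_rot: [-0.029, 3.136, 0.003]
ft_force: [1.1, -0.5, -0.1]
opening: 0.0456
finger_force: 0.0
```

>>> apply_moves --targets '[[0.07, [0.017, 0.55, -0.025], [-0.003, -0.127, -0.014]], [0.07, [0.017, 0.55, -0.025], [-0.003, -0.127, -0.014]], [0.07, [0.017, 0.55, -0.025], [-0.003, -0.127, -0.014]], [0.07, [0.017, 0.55, -0.025], [-0.003, -0.127, -0.014]], [0.07, [0.017, 0.55, -0.025], [-0.003, -0.127, -0.014]]]'

```text
time: 16.3
eef_pos: [0.4499, 0.1218, 0.3002]
ee_rot: [-0.088, 2.739, 0.022]
ft_force: [0.6, -0.4, -0.2]
opening: 0.0458
finger_force: 0.0
```

>>> apply_moves --targets '[[0.07, [0, 0.225, 0.15], [-0.008, -0.121, -0.012]], [0.07, [0, 0.225, 0.327], [-0.008, -0.121, -0.012]], [0.07, [0, 0.225, 0.327], [-0.008, -0.121, -0.012]], [0.07, [0, 0.225, 0.327], [-0.008, -0.121, -0.012]], [0.07, [0, 0.225, 0.327], [-0.008, -0.121, -0.012]]]'

```text
time: 16.92
eef_pos: [0.4943, 0.2109, 0.1765]
ee_rot: [-0.125, 2.363, 0.05]
ft_force: [-0.4, -0.6, 1.2]
opening: 0.0452
finger_force: 0.0
```

Run:
```python
from h import *
st()
Q=RB(TH,BY)
plan([(fit(-.5,-.012),Q)])
b=grab_frame("top")
# caddy content check: differences at expected spot
for t in("fitting0_mid","caddy"):
  for d in silhouettes(b,t):
    ys,xs=np.where(d["mask"]);print(t,round(d["conf"],2),np.round(d["location"]),xs.min(),xs.max(),ys.min(),ys.max())
u,v=proj(b,[.49,-.235,.108]).astype(int);print(u,v);print(b["frame"][v-5:v+12:2,u-8:u+9:2].sum(2))
```

```text
{'time': 16.925, 'eef_pos': [0.494, 0.211, 0.176], 'ft_force': [-0.366, -0.622, 1.165], 'opening': 0.045, 'finger_force': 0.0, 'joint_positions': [0.579, -0.142, -0.935, 0.061, -0.326, 0.35]}
[-0.0081, 0.0049, 0.1772] [-0.0002, -0.0013, 0.0003] rows>=1.1
fitting0_mid 0.57 [377. 220.] 370 380 206 231
caddy 0.82 [370. 217.] 339 407 196 234
caddy 0.55 [356. 164.] 352 401 149 190
382 211
[[377 375 377 378 388 385 385 112 367]
 [380 378 377 381 406 410 408 111 378]
 [386 341 367 352 409 405 405 114 374]
 [437 377 441 435 439 435 433 124 401]
 [423 373 430 432 432 431 432 122 401]
 [413 378 406 424 423 426 425 120 388]
 [402 375 380 382 379 381 378 123 374]
 [348 375 417 423 422 421 420 122 385]
 [271 305 336 421 419 419 418 130 382]]
```

The caddy has been knocked about 2 cm, and the placed fitting's mask is long (25 px along x), so it probably lies in the wide bay. Taking the second fitting, then I'll re-measure.

>>> apply_moves --targets '[[0.07, [-0.008, 0.005, 0.06], [0, 0, 0]], [0.07, [-0.008, 0.005, 0.12], [0, 0, 0]], [0.07, [-0.008, 0.005, 0.177], [0, 0, 0]], [0.07, [-0.008, 0.005, 0.177], [0, 0, 0]]]'

```text
time: 17.58
eef_pos: [0.5489, 0.2195, 0.1334]
ee_rot: [-0.121, 2.358, 0.053]
ft_force: [-0.1, 0.1, -0.4]
opening: 0.0455
finger_force: 0.0
```

>>> apply_moves --targets '[[-1, [0, 0, 0], [0, 0, 0]], [-1, [0, 0, 0], [0, 0, 0]], [-1, [0, 0, 0], [0, 0, 0]], [-1, [0, 0, 0], [0, 0, 0]]]'

```text
time: 18.08
eef_pos: [0.5479, 0.2203, 0.134]
ee_rot: [-0.122, 2.356, 0.055]
ft_force: [-3.6, -4.2, 7.9]
opening: 0.0288
finger_force: 69.2
```

>>> apply_moves --targets '[[-1, [0.002, 0, -0.08], [0, 0, 0]], [-1, [0.003, 0, -0.16], [0, 0, 0]], [-1, [0.005, 0, -0.257], [0, 0, 0]], [-1, [0.005, 0, -0.257], [0, 0, 0]]]'

```text
time: 18.58
eef_pos: [0.4737, 0.2129, 0.2068]
ee_rot: [-0.124, 2.354, 0.058]
ft_force: [0.6, 0.1, -0.9]
opening: 0.0286
finger_force: 69.8
```

Run:
```python
from h import *
st()
plan([([.46,.17,.30],RB(.35,.05)),([.45,.0,.30],RB(0,.0))])
b=grab_frame("top");a=grab_frame("side")
C=np.hstack([cv2.resize(b["frame"][185:250,325:425],(400,260),interpolation=3),cv2.resize(a["frame"][150:250,330:486],(400,260),interpolation=3)])
cv2.imwrite("pics/cad.png",cv2.resize(C,(800,260))[:,:,::-1])
```

```text
{'time': 18.575, 'eef_pos': [0.474, 0.213, 0.207], 'ft_force': [0.634, 0.085, -0.946], 'opening': 0.029, 'finger_force': 69.81, 'joint_positions': [0.617, -0.23, -0.914, 0.168, -0.349, 0.38]}
[-0.1329, -0.1019, -0.1972] [0.0111, 0.1384, 0.0146] rows>=2.3
[0.0434, -0.4232, -0.0158] [0.0028, 0.1114, 0.0158] rows>=2.7
```

View pics/cad.png

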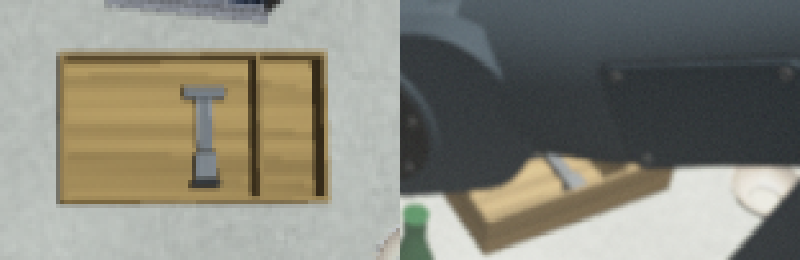

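The first fitting lies flat inside the wide bay. The caddy now spans columns 339.5–407 and rows 198–235.8, with the divider at column ~388.5.

>>> apply_moves --targets '[[-1, [-0.133, -0.102, -0.197], [0.011, 0.138, 0.015]], [-1, [-0.133, -0.102, -0.197], [0.011, 0.138, 0.015]], [-1, [-0.133, -0.102, -0.197], [0.011, 0.138, 0.015]], [-1, [-0.133, -0.102, -0.197], [0.011, 0.138, 0.015]]]'

```text
time: 19.18
eef_pos: [0.4615, 0.1692, 0.2983]
ee_rot: [-0.065, 2.796, 0.011]
ft_force: [0.3, 0.5, -1.9]
opening: 0.0287
finger_force: 69.7
```

>>> apply_moves --targets '[[-1, [0.043, -0.423, -0.016], [0.003, 0.111, 0.016]], [-1, [0.043, -0.423, -0.016], [0.003, 0.111, 0.016]], [-1, [0.043, -0.423, -0.016], [0.003, 0.111, 0.016]], [-1, [0.043, -0.423, -0.016], [0.003, 0.111, 0.016]]]'

```text
time: 19.68
eef_pos: [0.4515, -0.0034, 0.2961]
ee_rot: [-0.013, -3.138, 0.003]
ft_force: [0.2, 1.0, -1.0]
opening: 0.0287
finger_force: 69.9
```

Run:
```python
from h import *
st();b=grab_frame("top")
cs=[atz(b,u,.06) for u in((339.5,198),(407,198),(339.5,235.8),(407,235.8))]
for c in cs: print(c.round(3))
print("mean",np.mean(cs,0).round(4))
c=np.mean(cs,0);yl=c[1]+.1325-.005
print("yl",yl)
plan([([c[0]+.035,yl-.035,.18],RB(0,0)),([c[0]+.035,yl-.035,.092],RB(0,0))])
for d in silhouettes(b,"caddy")[:1]:
    ys,xs=np.where(d["mask"]);print(round(d["conf"],2),xs.min(),xs.max(),ys.min(),ys.max())
```

```text
{'time': 19.675, 'eef_pos': [0.451, -0.003, 0.296], 'ft_force': [0.177, 1.031, -1.003], 'opening': 0.029, 'finger_force': 69.927, 'joint_positions': [-0.006, 0.112, -0.048, 1.414, -0.002, 0.002]}
[ 0.546 -0.07   0.06 ]
[ 0.55  -0.338  0.06 ]
[ 0.397 -0.072  0.06 ]
[ 0.401 -0.338  0.06 ]
mean [ 0.4736 -0.2043  0.06  ]
yl -0.07682847363661305
[-0.1459, -0.2738, 0.2911] [-0.0004, -0.0008, -0.0022] rows>=2.7
[0.0, 0.0, 0.22] [0.0, 0.0, 0.0] rows>=1.4
0.59 352 407 196 235
```

>>> apply_moves --targets '[[-1, [-0.146, -0.274, 0.1], [0, 0, 0]], [-1, [-0.146, -0.274, 0.291], [0, 0, 0]], [-1, [-0.146, -0.274, 0.291], [0, 0, 0]], [-1, [-0.146, -0.274, 0.291], [0, 0, 0]]]'

```text
time: 20.27
eef_pos: [0.5075, -0.11, 0.1781]
ee_rot: [-0.005, -3.136, 0.0]
ft_force: [-0.5, 1.2, -1.0]
opening: 0.0287
finger_force: 70.1
```

>>> apply_moves --targets '[[-1, [0, 0, 0.12], [0, 0, 0]], [-1, [0, 0, 0.19], [0, 0, 0]], [-1, [0, 0, 0.208], [0, 0, 0]], [-1, [0, 0, 0.208], [0, 0, 0]]]'

```text
time: 20.78
eef_pos: [0.5091, -0.1097, 0.0997]
ee_rot: [0.003, 3.141, -0.003]
ft_force: [0.2, 0.7, -1.4]
opening: 0.0288
finger_force: 70.1
```

>>> apply_moves --targets '[[-1, [0, 0, 0.004], [0, 0, 0]], [-1, [0, 0, 0.006], [0, 0, 0]], [-1, [0, 0, 0.006], [0, 0, 0]]]'

```text
time: 21.15
eef_pos: [0.5087, -0.1105, 0.0966]
ee_rot: [-0.005, -3.142, 0.003]
ft_force: [-0.8, -0.5, -1.5]
opening: 0.0286
finger_force: 70.1
```

>>> apply_moves --targets '[[-1, [0, 0, 0.005], [0, 0, 0]], [-1, [0, 0, 0.005], [0, 0, 0]]]'

```text
time: 21.4
eef_pos: [0.5084, -0.1104, 0.0941]
ee_rot: [-0.005, -3.141, 0.002]
ft_force: [-0.4, -0.4, -1.4]
opening: 0.0289
finger_force: 70.1
```

>>> apply_moves --targets '[[-1, [0, 0, 0.005], [0, 0, 0]], [-1, [0, 0, 0.005], [0, 0, 0]]]'

```text
time: 21.65
eef_pos: [0.509, -0.1106, 0.0927]
ee_rot: [0.005, 3.141, -0.003]
ft_force: [-1.9, 0.5, 6.1]
opening: 0.0289
finger_force: 70.5
```

Contact at 0.0927. I release, then check whether it stands.

>>> apply_moves --targets '[[-0.2, [0, 0, 0], [0, 0, 0]], [0.07, [0, 0, 0], [0, 0, 0]], [0.07, [0, 0, 0], [0, 0, 0]], [0.07, [0, 0, -0.06], [0, 0, 0]], [0.07, [0, 0, -0.2], [0, 0, 0]]]'

```text
time: 22.28
eef_pos: [0.5071, -0.11, 0.1713]
ee_rot: [-0.005, -3.137, 0.001]
ft_force: [1.6, -1.2, 0.5]
opening: 0.0456
finger_force: 0.0
```

Run:
```python
from h import *
st()
Q=RB(TH,BY)
plan([([.46,-.0,.29],RB(0,.0)),([.45,.16,.30],RB(.4,.06)),(fit(.5,.06),Q),(fit(.5,-.013),Q)])
```

```text
{'time': 22.275, 'eef_pos': [0.507, -0.11, 0.171], 'ft_force': [1.625, -1.245, 0.544], 'opening': 0.046, 'finger_force': 0.0, 'joint_positions': [-0.213, 0.285, -0.15, 1.141, -0.002, -0.209]}
[0.12, 0.2744, -0.2964] [-0.0002, -0.0016, -0.001] rows>=2.7
[0.025, 0.4, -0.025] [-0.0038, -0.1273, -0.0188] rows>=2.6
[0.0119, 0.2702, 0.3224] [-0.008, -0.1209, -0.012] rows>=2.7
[0.0, -0.0, 0.1825] [0.0, 0.0, 0.0] rows>=1.2
```

>>> apply_moves --targets '[[0.07, [0.05, 0.05, -0.15], [0, 0, 0]], [0.07, [0.12, 0.274, -0.296], [0, 0, 0]], [0.07, [0.12, 0.274, -0.296], [0, 0, 0]], [0.07, [0.12, 0.274, -0.296], [0, 0, 0]], [0.07, [0.12, 0.274, -0.296], [0, 0, 0]]]'

```text
time: 22.9
eef_pos: [0.461, -0.0006, 0.29]
ee_rot: [-0.004, -3.141, 0.003]
ft_force: [-1.1, -0.3, -1.0]
opening: 0.0457
finger_force: 0.0
```

>>> apply_moves --targets '[[0.07, [0.025, 0.4, -0.025], [-0.004, -0.127, -0.019]], [0.07, [0.025, 0.4, -0.025], [-0.004, -0.127, -0.019]], [0.07, [0.025, 0.4, -0.025], [-0.004, -0.127, -0.019]], [0.07, [0.025, 0.4, -0.025], [-0.004, -0.127, -0.019]], [0.07, [0.025, 0.4, -0.025], [-0.004, -0.127, -0.019]]]'

```text
time: 23.52
eef_pos: [0.4517, 0.1588, 0.2994]
ee_rot: [-0.078, 2.744, 0.013]
ft_force: [0.9, 0.1, -0.4]
opening: 0.0458
finger_force: 0.0
```

>>> apply_moves --targets '[[0.07, [0.012, 0.27, 0.15], [-0.008, -0.121, -0.012]], [0.07, [0.012, 0.27, 0.322], [-0.008, -0.121, -0.012]], [0.07, [0.012, 0.27, 0.322], [-0.008, -0.121, -0.012]], [0.07, [0.012, 0.27, 0.322], [-0.008, -0.121, -0.012]], [0.07, [0.012, 0.27, 0.322], [-0.008, -0.121, -0.012]]]'

```text
time: 24.15
eef_pos: [0.4901, 0.2682, 0.1752]
ee_rot: [-0.123, 2.365, 0.042]
ft_force: [-1.5, -0.5, 0.5]
opening: 0.0455
finger_force: 0.0
```

Run:
```python
from h import *
st()
Q=RB(TH,BY)
plan([(fit(.5,-.013),Q)])
b=grab_frame("top")
for d in silhouettes(b,"fitting0_mid"):
    ys,xs=np.where(d["mask"]);print(round(d["conf"],2),np.round(d["location"]),xs.min(),xs.max(),ys.min(),ys.max())
for d in silhouettes(b,"caddy")[:2]:
    ys,xs=np.where(d["mask"]);print(round(d["conf"],2),xs.min(),xs.max(),ys.min(),ys.max())
print("expected upright cap",proj(b,[.509,-.11,.108]),"foot",proj(b,[.509,-.11,.006]))
```

```text
{'time': 24.15, 'eef_pos': [0.49, 0.268, 0.175], 'ft_force': [-1.513, -0.456, 0.509], 'opening': 0.045, 'finger_force': 0.0, 'joint_positions': [0.716, -0.064, -0.858, 0.105, -0.418, 0.464]}
[-0.0075, 0.0074, 0.1741] [-0.0021, -0.0021, 0.0004] rows>=1.1
0.7 [378. 219.] 371 380 206 231
0.61 339 407 197 235
expected upright cap [350.4371824  206.40271689] foot [348.54262404 208.6904491 ]
```

>>> apply_moves --targets '[[0.07, [-0.008, 0.007, 0.06], [0, 0, 0]], [0.07, [-0.008, 0.007, 0.12], [0, 0, 0]], [0.07, [-0.008, 0.007, 0.174], [0, 0, 0]], [0.07, [-0.008, 0.007, 0.174], [0, 0, 0]]]'

```text
time: 24.8
eef_pos: [0.5426, 0.2769, 0.1326]
ee_rot: [-0.119, 2.361, 0.047]
ft_force: [-0.1, 0.1, 0.4]
opening: 0.0454
finger_force: 0.0
```

>>> apply_moves --targets '[[-1, [0, 0, 0], [0, 0, 0]], [-1, [0, 0, 0], [0, 0, 0]], [-1, [0, 0, 0], [0, 0, 0]], [-1, [0, 0, 0], [0, 0, 0]]]'

```text
time: 25.3
eef_pos: [0.5416, 0.278, 0.1331]
ee_rot: [-0.121, 2.359, 0.048]
ft_force: [-4.2, -3.9, 7.4]
opening: 0.0288
finger_force: 69.2
```

>>> apply_moves --targets '[[-1, [0.002, 0, -0.08], [0, 0, 0]], [-1, [0.003, 0, -0.16], [0, 0, 0]], [-1, [0.005, 0, -0.257], [0, 0, 0]], [-1, [0.005, 0, -0.257], [0, 0, 0]]]'

```text
time: 25.8
eef_pos: [0.4676, 0.2713, 0.2063]
ee_rot: [-0.122, 2.358, 0.052]
ft_force: [0.5, 0.2, -0.6]
opening: 0.0291
finger_force: 69.9
```

Run:
```python
from h import *
st()
plan([([.46,.2,.30],RB(.35,.05)),([.45,.02,.30],RB(0,.0)),([.4386,-.112,.18],RB(0,.0)),([.4386,-.112,.101],RB(0,.0))])
b=grab_frame("top")
f=b["frame"].astype(int);sat=f.max(2)-f.min(2)
print(sat[194:240:2,336:412:3])
```

```text
{'time': 25.8, 'eef_pos': [0.468, 0.271, 0.206], 'ft_force': [0.48, 0.225, -0.604], 'opening': 0.029, 'finger_force': 69.858, 'joint_positions': [0.761, -0.143, -0.836, 0.212, -0.444, 0.502]}
[-0.1386, -0.1752, -0.1928] [0.0096, 0.1372, 0.0145] rows>=2.3
[0.0446, -0.4482, -0.0163] [0.0028, 0.1114, 0.0158] rows>=2.9
[0.0285, -0.33, 0.3] [0.0, 0.0, 0.0] rows>=2.9
[0.0, 0.0, 0.1975] [0.0, 0.0, 0.0] rows>=1.3
[[ 6  5  6  5  5  5  5  5  6  5  6  6  5  6  5  6  5  6  5  5  5  5  6  6
   5  6]
 [ 5  6  6  5  6  5  6  5  5  5  6  5  5  5  5  6  5  6  5  5  5  6  5  5
   6  6]
 [ 6 16 46 46 46 46 46 46 46 46 46 49 50 52 52 51 52 51 53 51 51 54 53 59
   5  6]
 [ 5 16 58 58 57 57 56 57 56 57 65 66 65 66 66 67 67 36 66 67 68 67 56 46
   5  5]
 [ 5 18 80 79 79 78 78 79 79 78 78 78 79 79 79 80 79 39 76 80 80 79 76 45
   6  5]
 [ 5 16 73 74 70 69 71 71 72 71 72 72 72 71 74 74 74 38 74 80 80 79 79 46
   6  5]
 [ 6 16 72 73 72 72 73 72 73 73 73 73 33 34 34 66 72 37 68 74 74 77 78 47
   5  6]
 [ 6 17 79  6 14 13  9 78 77 77 77 77 15 17 16 47 75 37 71 74 74 73 73 37
   5  5]
 [ 6 17 78 34 14 16 12 77 7
[... 518 characters left out ...]
77 77 53 72 77 76 76 76 28
   7  5]
 [ 5 12 68 68  9  9 68 69 70 69 69 71 71 15 16 71 71 52 72 69 74 74 74 29
   6  5]
 [ 6 11 72 70 13 14 72 70 70 69 70 69 69 16 15 68 67 51 70 67 67 66 67 27
   5  6]
 [ 5 11 72 72 14 14 70 70 71 70 71 70 69 15 17 71 71 52 69 70 69 69 69 28
   5  6]
 [ 6 11 74 74 10  8 71 73 73 72 72 72 48  7  7 69 70 55 69 72 71 71 76 28
   5  5]
 [ 5 12 73 70 22  5 70 73 74 73 74 74 66 62 61 71 72 53 69 70 69 67 68 28
   6  5]
 [ 6 12 73 72 73 72 73 72 72 73 73 73 73 74 74 72 73 69 71 71 71 73 74 66
   7  5]
 [ 6  6  9 10  8  9  8 10 10 10 10 10  9  7  8  8  7  8  7  7  7  8  7  7
   5  6]
 [ 6  5  5  6  5  6  6  5  5  6  6  5  5  6  5  5  6  5  5  5  5  5  5  6
   6  6]]
```

Fitting 2 also toppled towards −x, probably because the fittings lean forward in their slots. For the next I'll counter-pitch the tool 0.12 rad and press it square with a light grip.

>>> apply_moves --targets '[[-1, [-0.139, -0.175, -0.193], [0.01, 0.137, 0.015]], [-1, [-0.139, -0.175, -0.193], [0.01, 0.137, 0.015]], [-1, [-0.139, -0.175, -0.193], [0.01, 0.137, 0.015]], [-1, [-0.139, -0.175, -0.193], [0.01, 0.137, 0.015]]]'

```text
time: 26.35
eef_pos: [0.4617, 0.1988, 0.2989]
ee_rot: [-0.063, 2.795, 0.009]
ft_force: [-0.1, -0.4, -1.6]
opening: 0.0288
finger_force: 69.8
```

>>> apply_moves --targets '[[-1, [0.045, -0.448, -0.016], [0.003, 0.111, 0.016]], [-1, [0.045, -0.448, -0.016], [0.003, 0.111, 0.016]], [-1, [0.045, -0.448, -0.016], [0.003, 0.111, 0.016]], [-1, [0.045, -0.448, -0.016], [0.003, 0.111, 0.016]]]'

```text
time: 26.85
eef_pos: [0.4508, 0.0159, 0.2967]
ee_rot: [-0.017, -3.139, 0.005]
ft_force: [1.1, 0.8, 0.3]
opening: 0.0287
finger_force: 69.9
```

Run:
```python
from h import *
st()
plan([([.505,-.163,.18],RB(-.12,.0)),([.505,-.163,.103],RB(-.12,.0))])
a=grab_frame("side")
e=np.array(sense()["eef_pos"])
for d in silhouettes(a,"fitting0_mid")[:3]:
    ys,xs=np.where(d["mask"]);print(round(d["conf"],2),np.round(d["location"]),xs.min(),xs.max(),ys.min(),ys.max())
for z in(0,.03,.08): print(proj(a,e-[0,0,z]))
```

```text
{'time': 26.85, 'eef_pos': [0.451, 0.016, 0.297], 'ft_force': [1.116, 0.751, 0.279], 'opening': 0.029, 'finger_force': 69.893, 'joint_positions': [0.037, 0.111, -0.048, 1.415, -0.003, 0.048]}
[-0.1411, -0.4448, 0.2927] [-0.0009, 0.0373, -0.0034] rows>=3.5
[-0.023, 0.0, 0.1911] [0.0, 0.0, 0.0] rows>=1.2
[331.57565691 169.44001857]
[331.14668175 178.27548895]
[330.46435737 192.31249833]
```

>>> apply_moves --targets '[[-1, [-0.141, -0.445, 0.05], [-0.001, 0.037, -0.003]], [-1, [-0.141, -0.445, 0.15], [-0.001, 0.037, -0.003]], [-1, [-0.141, -0.445, 0.293], [-0.001, 0.037, -0.003]], [-1, [-0.141, -0.445, 0.293], [-0.001, 0.037, -0.003]], [-1, [-0.141, -0.445, 0.293], [-0.001, 0.037, -0.003]]]'

```text
time: 27.58
eef_pos: [0.5048, -0.1588, 0.1785]
ee_rot: [0.007, -3.021, -0.003]
ft_force: [-0.5, 0.7, -0.9]
opening: 0.029
finger_force: 70.0
```

>>> apply_moves --targets '[[-1, [-0.012, 0, 0.1], [0, 0, 0]], [-1, [-0.023, 0, 0.191], [0, 0, 0]], [-1, [-0.024, 0, 0.205], [0, 0, 0]], [-1, [-0.024, 0, 0.205], [0, 0, 0]]]'

```text
time: 28.08
eef_pos: [0.5062, -0.1582, 0.1004]
ee_rot: [0.009, -3.026, -0.0]
ft_force: [0.3, -0.4, -1.6]
opening: 0.0288
finger_force: 70.0
```

>>> apply_moves --targets '[[-1, [-0.0006, 0, 0.005], [0, 0, 0]], [-1, [-0.0006, 0, 0.005], [0, 0, 0]]]'

```text
time: 28.32
eef_pos: [0.506, -0.159, 0.098]
ee_rot: [0.007, -3.026, 0.0]
ft_force: [-0.8, -0.1, -1.0]
opening: 0.0291
finger_force: 70.0
```

>>> apply_moves --targets '[[-1, [-0.0006, 0, 0.005], [0, 0, 0]], [-1, [-0.0006, 0, 0.005], [0, 0, 0]]]'

```text
time: 28.58
eef_pos: [0.5054, -0.159, 0.0951]
ee_rot: [0.007, -3.025, -0.001]
ft_force: [0.5, 0.7, -1.8]
opening: 0.0287
finger_force: 70.0
```

>>> apply_moves --targets '[[-1, [-0.0006, 0, 0.005], [0, 0, 0]], [-1, [-0.0006, 0, 0.005], [0, 0, 0]]]'

```text
time: 28.82
eef_pos: [0.5054, -0.159, 0.0929]
ee_rot: [0.007, -3.025, -0.001]
ft_force: [-0.4, -0.4, -0.9]
opening: 0.0292
finger_force: 70.0
```

>>> apply_moves --targets '[[-1, [-0.0006, 0, 0.005], [0, 0, 0]], [-1, [-0.0006, 0, 0.005], [0, 0, 0]]]'

```text
time: 29.08
eef_pos: [0.5065, -0.1593, 0.0924]
ee_rot: [0.007, -3.028, 0.001]
ft_force: [-1.5, -0.1, 16.0]
opening: 0.029
finger_force: 71.1
```

>>> apply_moves --targets '[[-1, [0, 0, 0], [0, 0, 0]], [-1, [0, 0, 0], [0, 0, 0]], [-1, [0, 0, 0], [0, 0, 0]]]' --grip_force 20

```text
time: 29.45
eef_pos: [0.5064, -0.1593, 0.0924]
ee_rot: [0.007, -3.028, 0.001]
ft_force: [-0.0, -0.1, 17.5]
opening: 0.0289
finger_force: 71.1
```

>>> apply_moves --targets '[[-0.25, [0, 0, 0], [0, 0, 0]], [-0.15, [0, 0, 0], [0, 0, 0]], [0.07, [0, 0, 0], [0, 0, 0]], [0.07, [0, 0, 0], [0, 0, 0]]]'

```text
time: 29.95
eef_pos: [0.5054, -0.1589, 0.091]
ee_rot: [0.007, -3.025, -0.001]
ft_force: [0.1, 0.3, 0.0]
opening: 0.0454
finger_force: 0.0
```

>>> apply_moves --targets '[[0.07, [0.003, 0, -0.05], [0, 0, 0]], [0.07, [0.007, 0, -0.12], [0, 0, 0]], [0.07, [0.01, 0.2, -0.27], [0, 0, 0]], [0.07, [0.01, 0.3, -0.27], [0, 0, 0]], [0.07, [0.01, 0.3, -0.27], [0, 0, 0]]]'

```text
time: 30.58
eef_pos: [0.5141, -0.0363, 0.2003]
ee_rot: [0.012, -3.027, -0.001]
ft_force: [0.1, -1.3, 0.5]
opening: 0.0455
finger_force: 0.0
```

Run:
```python
from h import *
st()
Q=RB(TH,BY)
plan([([.45,.15,.30],RB(.3,.06)),(fit(1.5,.06),Q),(fit(1.5,-.013),Q)])
b=grab_frame("top")
f=b["frame"].astype(int);sat=f.max(2)-f.min(2)
print(sat[194:240:2,353:390:2])
print(proj(b,[.506,-.159,.108]),proj(b,[.506,-.159,.006]))
```

```text
{'time': 30.575, 'eef_pos': [0.514, -0.036, 0.2], 'ft_force': [0.142, -1.3, 0.479], 'opening': 0.045, 'finger_force': 0.0, 'joint_positions': [-0.066, 0.362, 0.025, 1.348, -0.008, -0.073]}
[0.1841, 0.4671, -0.2293] [-0.0013, -0.1319, -0.0167] rows>=3.5
[-0.0156, 0.44, 0.3205] [-0.0074, -0.1528, -0.0124] rows>=3.5
[0.0, -0.0, 0.1825] [0.0, 0.0, 0.0] rows>=1.2
[[27 29 29 28 14  5  6  5  6  6  5  6  6  6  6  6  5  6  6]
 [27 29 29 28  8  5  5  5  6  5  6  5  6  6  5  5  6  5  6]
 [27 27 27 28 31 48 48 47 51 51 51 53 53 54 54 53 52 52 63]
 [26 26 26 26 45 59 66 68 67 68 67 68 68 69 69 68 69 36 68]
 [25 25 25 25  5  2  0 21 80 81 81 81 82 82 82 82 82 40 67]
 [26 23 22 24 14 13 13  5 74 74 74 75 76 76 76 76 77 40 66]
 [26 24 21 19 12 13 12 14 75 37 34 35 35 33 68 75 74 37 57]
 [27 24 21 14  2  2  7 58 80 14 14 18 15 16 49 77 77 39 57]
 [26 24 22 17 15 12 11 69 78 69 41 13 13 68 77 78 77 39 57]
 [28 26 23 18 76 81 82 82 82 82 67 14 13 81 82 82 82 50 60]
 [26 26 23 18 73 81 81 81 80 81 65 12 17 81 80 80 80 49 61]
 [28 25 23 19 65 75 75 76 75 76 60 13 17 79 80 80 79 48 49]
 [27 26 24 20 56 74 74 73 74 74 59 12 15 73 73 74 73 45 49]
 [27 26 24 21 42 80 79 80 79 79 65 13 16 80 78 80 79 47 49]
 [28 26 25 21 27 79 78 78 79 79 74  6  7 77 78 79 79 55 51]
 [28 27 24 21 13 72 71 72 74 73 25 15 14 59 72 72 72 53 51]
 [28 27 24 22 12 71 72 72 71 71 24 16 15 56 70 70 70 53 51]
 [29 26 24 22  6 72 72 72 71 71 24 15 15 37 72 72 72 53 39]
 [28 26 25 22  7 74 74 74 74 73  5  8  8  3 72 71 73 57 37]
 [29 26 25 22  8 75 75 75 75 74 63 64 63 64 74 73 74 55 38]
 [28 28 24 22 12 48 75 74 74 75 75 75 74 75 75 75 74 71 66]
 [28 27 25 21 10 15 10 10 10 10 11  8  9  9  8  7  8  8  8]
 [27 28 25 21 11 16  6  5  4  6  5  7  5  5  5  5  6  5  6]]
[363.15669962 207.37864699] [360.56748881 209.61288899]
```

Fitting 3 stands upright: a compact blob around (364,205). Fetching the last one.

>>> apply_moves --targets '[[0.07, [0.184, 0.467, -0.229], [-0.001, -0.132, -0.017]], [0.07, [0.184, 0.467, -0.229], [-0.001, -0.132, -0.017]], [0.07, [0.184, 0.467, -0.229], [-0.001, -0.132, -0.017]], [0.07, [0.184, 0.467, -0.229], [-0.001, -0.132, -0.017]], [0.07, [0.184, 0.467, -0.229], [-0.001, -0.132, -0.017]]]' --grip_force 70

```text
time: 31.25
eef_pos: [0.4498, 0.1495, 0.3002]
ee_rot: [-0.087, 2.839, 0.013]
ft_force: [0.9, -0.4, -0.8]
opening: 0.0458
finger_force: 0.0
```

>>> apply_moves --targets '[[0.07, [-0.016, 0.44, 0.15], [-0.007, -0.153, -0.012]], [0.07, [-0.016, 0.44, 0.25], [-0.007, -0.153, -0.012]], [0.07, [-0.016, 0.44, 0.32], [-0.007, -0.153, -0.012]], [0.07, [-0.016, 0.44, 0.32], [-0.007, -0.153, -0.012]], [0.07, [-0.016, 0.44, 0.32], [-0.007, -0.153, -0.012]]]'

```text
time: 31.88
eef_pos: [0.4829, 0.3243, 0.1733]
ee_rot: [-0.122, 2.363, 0.041]
ft_force: [-0.4, -0.6, -0.1]
opening: 0.046
finger_force: 0.0
```

Run:
```python
from h import *
st()
plan([(fit(1.5,-.013),RB(TH,BY))])
```

```text
{'time': 31.875, 'eef_pos': [0.483, 0.324, 0.173], 'ft_force': [-0.39, -0.6, -0.052], 'opening': 0.046, 'finger_force': 0.0, 'joint_positions': [0.831, 0.015, -0.778, 0.149, -0.49, 0.566]}
[-0.0128, 0.0112, 0.1729] [-0.0024, -0.0013, 0.0004] rows>=1.1
```

>>> apply_moves --targets '[[0.07, [-0.013, 0.011, 0.06], [0, 0, 0]], [0.07, [-0.013, 0.011, 0.12], [0, 0, 0]], [0.07, [-0.013, 0.011, 0.173], [0, 0, 0]], [0.07, [-0.013, 0.011, 0.173], [0, 0, 0]]]'

```text
time: 32.38
eef_pos: [0.5361, 0.3325, 0.1298]
ee_rot: [-0.118, 2.363, 0.042]
ft_force: [-0.2, 0.1, -0.1]
opening: 0.0454
finger_force: 0.0
```

>>> apply_moves --targets '[[-1, [0, 0, 0], [0, 0, 0]], [-1, [0, 0, 0], [0, 0, 0]], [-1, [0, 0, 0], [0, 0, 0]], [-1, [0, 0, 0], [0, 0, 0]]]'

```text
time: 32.88
eef_pos: [0.5352, 0.3352, 0.1326]
ee_rot: [-0.12, 2.36, 0.047]
ft_force: [-0.2, 0.0, -0.7]
opening: 0.0287
finger_force: 68.8
```

>>> apply_moves --targets '[[-1, [0.002, 0, -0.08], [0, 0, 0]], [-1, [0.003, 0, -0.16], [0, 0, 0]], [-1, [0.005, 0, -0.257], [0, 0, 0]], [-1, [0.005, 0, -0.257], [0, 0, 0]]]'

```text
time: 33.38
eef_pos: [0.4616, 0.3288, 0.2064]
ee_rot: [-0.12, 2.358, 0.051]
ft_force: [0.0, 0.6, -1.9]
opening: 0.0289
finger_force: 69.3
```

Run:
```python
from h import *
st()
plan([([.46,.22,.30],RB(.35,.05)),([.45,.03,.30],RB(0,.0)),([.447,-.163,.18],RB(-.12,.0)),([.447,-.163,.098],RB(-.12,.0))])
```

```text
{'time': 33.375, 'eef_pos': [0.462, 0.329, 0.206], 'ft_force': [0.034, 0.613, -1.9], 'opening': 0.029, 'finger_force': 69.252, 'joint_positions': [0.877, -0.053, -0.746, 0.261, -0.514, 0.607]}
[-0.1424, -0.2699, -0.1885] [0.0093, 0.1373, 0.014] rows>=2.3
[0.0458, -0.4732, -0.0167] [0.0028, 0.1114, 0.0158] rows>=3.0
[0.0075, -0.4825, 0.3] [0.0, 0.0382, 0.0] rows>=3.6
[-0.0245, 0.0, 0.2035] [0.0, 0.0, 0.0] rows>=1.3
```

>>> apply_moves --targets '[[-1, [-0.142, -0.27, -0.188], [0.009, 0.137, 0.014]], [-1, [-0.142, -0.27, -0.188], [0.009, 0.137, 0.014]], [-1, [-0.142, -0.27, -0.188], [0.009, 0.137, 0.014]], [-1, [-0.142, -0.27, -0.188], [0.009, 0.137, 0.014]]]'

```text
time: 33.88
eef_pos: [0.4621, 0.2182, 0.299]
ee_rot: [-0.066, 2.794, 0.011]
ft_force: [-0.3, 0.3, -1.3]
opening: 0.029
finger_force: 69.4
```

>>> apply_moves --targets '[[-1, [0.046, -0.473, -0.017], [0.003, 0.111, 0.016]], [-1, [0.046, -0.473, -0.017], [0.003, 0.111, 0.016]], [-1, [0.046, -0.473, -0.017], [0.003, 0.111, 0.016]], [-1, [0.046, -0.473, -0.017], [0.003, 0.111, 0.016]]]'

```text
time: 34.38
eef_pos: [0.4511, 0.0257, 0.2968]
ee_rot: [-0.011, -3.14, 0.005]
ft_force: [-0.5, 0.9, -1.6]
opening: 0.0287
finger_force: 69.6
```

>>> apply_moves --targets '[[-1, [0.008, -0.483, 0.05], [0, 0.038, 0]], [-1, [0.008, -0.483, 0.12], [0, 0.038, 0]], [-1, [0.008, -0.483, 0.3], [0, 0.038, 0]], [-1, [0.008, -0.483, 0.3], [0, 0.038, 0]], [-1, [0.008, -0.483, 0.3], [0, 0.038, 0]]]'

```text
time: 35.0
eef_pos: [0.4452, -0.165, 0.175]
ee_rot: [-0.006, -3.017, 0.001]
ft_force: [-1.1, 1.7, -0.7]
opening: 0.0292
finger_force: 69.9
```

Run:
```python
from h import *
st()
plan([([.447,-.163,.098],RB(-.12,.0))])
b=grab_frame("top")
for d in silhouettes(b,"caddy")[:1]:
    ys,xs=np.where(d["mask"]);print(round(d["conf"],2),xs.min(),xs.max(),ys.min(),ys.max())
```

```text
{'time': 35.0, 'eef_pos': [0.445, -0.165, 0.175], 'ft_force': [-1.099, 1.684, -0.69], 'opening': 0.029, 'finger_force': 69.881, 'joint_positions': [-0.33, 0.293, -0.137, 1.258, -0.041, -0.323]}
[-0.0282, 0.0052, 0.1906] [-0.0001, -0.0014, -0.0013] rows>=1.2
0.84 339 407 197 235
```

>>> apply_moves --targets '[[-1, [-0.016, 0.005, 0.1], [0, 0, 0]], [-1, [-0.028, 0.005, 0.18], [0, 0, 0]], [-1, [-0.028, 0.005, 0.195], [0, 0, 0]], [-1, [-0.028, 0.005, 0.195], [0, 0, 0]]]'

```text
time: 35.6
eef_pos: [0.4493, -0.162, 0.101]
ee_rot: [-0.002, -3.023, 0.004]
ft_force: [-0.4, 0.3, -1.0]
opening: 0.0289
finger_force: 69.8
```

>>> apply_moves --targets '[[-1, [-0.0006, 0, 0.005], [0, 0, 0]], [-1, [-0.0006, 0, 0.005], [0, 0, 0]]]'

```text
time: 35.85
eef_pos: [0.449, -0.1625, 0.0986]
ee_rot: [-0.003, -3.023, 0.004]
ft_force: [-0.1, 0.2, -0.8]
opening: 0.0289
finger_force: 69.8
```

>>> apply_moves --targets '[[-1, [-0.0005, 0, 0.004], [0, 0, 0]], [-1, [-0.0005, 0, 0.004], [0, 0, 0]]]'

```text
time: 36.1
eef_pos: [0.4485, -0.1624, 0.0962]
ee_rot: [-0.003, -3.022, 0.004]
ft_force: [-0.2, 0.1, -1.6]
opening: 0.0288
finger_force: 69.8
```

>>> apply_moves --targets '[[-1, [-0.0005, 0, 0.005], [0, 0, 0]], [-1, [-0.0005, 0, 0.005], [0, 0, 0]]]'

```text
time: 36.35
eef_pos: [0.4483, -0.1624, 0.094]
ee_rot: [-0.003, -3.022, 0.003]
ft_force: [0.1, 0.8, -1.8]
opening: 0.0288
finger_force: 69.8
```

>>> apply_moves --targets '[[-1, [-0.0005, 0, 0.005], [0, 0, 0]], [-1, [-0.0005, 0, 0.005], [0, 0, 0]]]'

```text
time: 36.6
eef_pos: [0.4486, -0.1624, 0.0923]
ee_rot: [-0.003, -3.022, 0.004]
ft_force: [0.3, -0.6, 1.5]
opening: 0.0287
finger_force: 70.0
```

>>> apply_moves --targets '[[-1, [-0.0005, 0, 0.005], [0, 0, 0]], [-1, [-0.0005, 0, 0.005], [0, 0, 0]], [-1, [-0.0005, 0, 0.005], [0, 0, 0]]]' --grip_force 20

```text
time: 36.98
eef_pos: [0.4497, -0.1627, 0.0919]
ee_rot: [-0.003, -3.025, 0.005]
ft_force: [-1.1, 2.2, 28.3]
opening: 0.0291
finger_force: 71.4
```

>>> apply_moves --targets '[[-0.25, [0, 0, 0], [0, 0, 0]], [-0.15, [0, 0, 0], [0, 0, 0]], [0.07, [0, 0, 0], [0, 0, 0]], [0.07, [0, 0, 0], [0, 0, 0]]]'

```text
time: 37.48
eef_pos: [0.4483, -0.1624, 0.09]
ee_rot: [-0.003, -3.022, 0.004]
ft_force: [-0.3, 0.2, 0.3]
opening: 0.0453
finger_force: 0.0
```

>>> apply_moves --targets '[[0.07, [0.003, 0, -0.05], [0, 0, 0]], [0.07, [0.007, 0, -0.12], [0, 0, 0]], [0.07, [0.03, 0, -0.27], [0, 0, 0]], [-1, [0.06, 0.2, -0.45], [0, 0, 0]], [-1, [0.06, 0.2, -0.45], [0, 0, 0]]]'

```text
time: 38.1
eef_pos: [0.4462, -0.0809, 0.2734]
ee_rot: [-0.004, -3.023, 0.004]
ft_force: [-0.3, 0.2, 0.2]
opening: 0.0095
finger_force: 0.0
```

Run:
```python
from h import *
st()
q=RB(0,.105)
plan([([.40,.07,.30],RB(0,.05)),([.37,.235,.28],q),([.37,.23,.155],q)])
```

```text
{'time': 38.1, 'eef_pos': [0.446, -0.081, 0.273], 'ft_force': [-0.287, 0.159, 0.248], 'opening': 0.009, 'finger_force': 0.0, 'joint_positions': [-0.165, 0.218, 0.016, 1.484, -0.022, -0.161]}
[0.1236, 0.3768, -0.0533] [0.0001, -0.0376, -0.0167] rows>=2.6
[0.0543, 0.4157, 0.05] [0.0, 0.0, -0.0175] rows>=2.7
[0.0013, -0.0124, 0.3125] [0.0, 0.0, 0.0] rows>=2.0
```

>>> apply_moves --targets '[[-1, [0.124, 0.377, -0.053], [0, -0.038, -0.017]], [-1, [0.124, 0.377, -0.053], [0, -0.038, -0.017]], [-1, [0.124, 0.377, -0.053], [0, -0.038, -0.017]], [-1, [0.124, 0.377, -0.053], [0, -0.038, -0.017]]]'

```text
time: 38.6
eef_pos: [0.3993, 0.0707, 0.2987]
ee_rot: [-0.086, 3.14, 0.002]
ft_force: [0.1, 0.0, 0.7]
opening: 0.0004
finger_force: 0.0
```

>>> apply_moves --targets '[[-1, [0.054, 0.416, 0.05], [0, 0, -0.0175]], [-1, [0.054, 0.416, 0.05], [0, 0, -0.0175]], [-1, [0.054, 0.416, 0.05], [0, 0, -0.0175]], [-1, [0.054, 0.416, 0.05], [0, 0, -0.0175]]]'

```text
time: 39.1
eef_pos: [0.3693, 0.2356, 0.2773]
ee_rot: [0.171, -3.135, -0.0]
ft_force: [0.4, -1.5, -0.3]
opening: 0.0003
finger_force: 0.0
```

>>> apply_moves --targets '[[-1, [0.001, -0.012, 0.15], [0, 0, 0]], [-1, [0.001, -0.012, 0.3125], [0, 0, 0]], [-1, [0.001, -0.012, 0.3125], [0, 0, 0]], [-1, [0.001, -0.012, 0.3125], [0, 0, 0]]]'

```text
time: 39.6
eef_pos: [0.3709, 0.2293, 0.1552]
ee_rot: [-0.165, 3.136, 0.002]
ft_force: [0.1, -0.5, -0.2]
opening: 0.0002
finger_force: 0.0
```

Run:
```python
from h import *
st()
q=RB(0,.105);w=[]
for th in(.78,.6,.4,.2,.0):
    w.append((piv+bx(.105)*(-.2*np.sin(th)-.011)+[0,0,.2*np.cos(th)+.007],q))
# relative to current, cumulative
s=sense();R0=R.from_rotvec(s["ee_rot"])
for p,_ in w: print(p.round(3),(R0.inv().apply(p-s["eef_pos"])/.4).round(3))
b=grab_frame("top");f=b["frame"].astype(int);sat=f.max(2)-f.min(2);print(sat[196:238:2,353:375:2])
for d in silhouettes(b,"fitting0_mid"):
    ys,xs=np.where(d["mask"]);print(round(d["conf"],2),np.round(d["location"]),xs.min(),xs.max(),ys.min(),ys.max())
```

```text
{'time': 39.6, 'eef_pos': [0.371, 0.229, 0.155], 'ft_force': [0.06, -0.547, -0.231], 'opening': 0.0, 'finger_force': 0.0, 'joint_positions': [0.553, 0.126, -0.392, 1.051, 0.001, 0.448]}
[0.401 0.23  0.163] [-0.074 -0.006 -0.02 ]
[0.428 0.233 0.186] [-0.144 -0.006 -0.077]
[0.463 0.237 0.205] [-0.231 -0.006 -0.125]
[0.501 0.241 0.217] [-0.327 -0.006 -0.154]
[0.541 0.245 0.221] [-0.426 -0.006 -0.164]
[[ 5  5  5  5  6  4  6  6  5  5  5]
 [46 47 47 46 46 46 46 46 50 50 50]
 [57 57 56 56 57 58 64 65 66 66 66]
 [79 78 78 78 56 56 56 65 79 79 80]
 [71 71 71 71 12 13 13  4 71 72 72]
 [73 73  9 12 12 12 13  5 74 36 34]
 [14 45  8 11  7  6  7 21 78 14 14]
 [12 61 23 17 21 20 20 68 76 67 40]
 [80 79 80 81 80 79 80 80 81 80 64]
 [80 79 80 79 79 79 79 79 79 79 64]
 [73 73 73 74 52 49 51 54 73 74 59]
 [72 73 57 52  4 13 12 13 69 72 57]
 [78 78  2 14 11 11 12 12 75 77 62]
 [76 76  2 14  6  7  7  4 74 78 73]
 [59 68 41 23 21 24 25 57 71 71 25]
 [63 71 71 71 71 70 70 69 69 69 24]
 [63 71 72 70 70 71 70 71 70 69 23]
 [56 73 74 73 72 73 72 72 73 71  5]
 [43 74 73 74 74 73 74 74 74 74 63]
 [73 73 72 73 73 73 72 72 72 74 74]
 [ 8  9  9 10 10  9 10  9 10 10 11]]
0.5 [374. 217.] 371 380 206 231
```

Fittings 3 and 4 both stand. Pushing the bin shut.

>>> apply_moves --targets '[[-1, [-0.074, -0.003, -0.02], [0, 0, 0]], [-1, [-0.11, -0.003, -0.05], [0, 0, 0]], [-1, [-0.144, -0.003, -0.077], [0, 0, 0]], [-1, [-0.188, -0.003, -0.103], [0, 0, 0]], [-1, [-0.231, -0.003, -0.125], [0, 0, 0]]]'

```text
time: 40.33
eef_pos: [0.4628, 0.2382, 0.2056]
ee_rot: [-0.167, 3.136, 0.002]
ft_force: [-1.9, -0.1, -2.7]
opening: -0.0
finger_force: 1.2
```

>>> apply_moves --targets '[[-1, [-0.048, 0, -0.015], [0, 0, 0]], [-1, [-0.096, 0, -0.029], [0, 0, 0]], [-1, [-0.146, 0, -0.036], [0, 0, 0]], [-1, [-0.18, 0, -0.038], [0, 0, 0]], [-1, [-0.192, 0, -0.039], [0, 0, 0]]]'

```text
time: 40.95
eef_pos: [0.5392, 0.2463, 0.2205]
ee_rot: [-0.166, 3.135, 0.002]
ft_force: [-2.0, -0.1, 1.3]
opening: -0.0002
finger_force: 0.9
```

>>> apply_moves --targets '[[-1, [-0.008, 0, 0], [0, 0, 0]], [-1, [-0.016, 0, 0], [0, 0, 0]]]'

```text
time: 41.2
eef_pos: [0.5409, 0.2465, 0.2199]
ee_rot: [0.168, -3.131, -0.002]
ft_force: [-47.4, -7.3, 30.7]
opening: 0.0002
finger_force: 23.9
```

>>> apply_moves --targets '[[-1, [0.04, 0, 0], [0, 0, 0]], [-1, [0.1, 0, 0], [0, 0, 0]], [-1, [0.2, 0, -0.1], [0, 0, 0]], [-1, [0.25, 0, -0.2], [0, 0, 0]], [-1, [0.25, 0, -0.2], [0, 0, 0]]]'

```text
time: 41.82
eef_pos: [0.445, 0.2367, 0.3027]
ee_rot: [-0.168, 3.132, 0.005]
ft_force: [0.6, 0.6, 0.1]
opening: 0.0002
finger_force: 0.0
```

Run:
```python
from h import *
st();a=grab_frame("side");b=grab_frame("top")
for n,p in(("s",a),("t",b)):
  for t in("case","case_grip","other1","rack","bin_tab"):
    for d in silhouettes(p,t)[:3]:
      ys,xs=np.where(d["mask"]);r=cv2.minAreaRect(np.c_[xs,ys].astype(np.float32))
      print(n,t,round(d["conf"],2),np.round(d["location"]),xs.min(),xs.max(),ys.min(),ys.max(),np.round(r[0],1),np.round(r[1],1),round(r[2]))
def dump(p,box):
    f=p["frame"].astype(int);
    for v in range(box[1],box[3]):
        print(v,"".join("B" if c[2]>c[0]+60 else("k" if c.sum()<130 else ("." if c.sum()>450 else "-")) for c in f[v,box[0]:box[2]]))
print("top from col 350");dump(b,(350,148,402,192))
for n,u in dict(tabL=(221.4,196),tabR=(254,186.6)).items(): pass
f=a["frame"].astype(int);print(f[183:200,238].sum(1))
save(a,"rk.png",(330,90,430,210),5)
```

```text
{'time': 41.825, 'eef_pos': [0.445, 0.237, 0.303], 'ft_force': [0.557, 0.644, 0.073], 'opening': 0.0, 'finger_force': 0.0, 'joint_positions': [0.488, 0.214, 0.091, 1.441, 0.001, 0.381]}
s rack 0.69 [194. 304.] 180 207 276 320 [193.6 297.9] [44.2 26.3] 88
s rack 0.69 [286. 177.] 282 295 163 195 [288.  179.3] [32.8 10.2] 77
t case 0.65 [360. 167.] 356 367 154 182 [361.2 168.1] [10.6 28.3] 5
t case 0.53 [431. 251.] 418 441 240 263 [429.8 251.8] [23.3 22.6] 45
t case_grip 0.51 [362. 167.] 355 368 154 182 [361.7 168. ] [12.2 28.4] 3
t other1 0.73 [384. 170.] 374 387 156 184 [380.9 170.2] [ 9.6 28.1] 10
t other1 0.56 [369. 168.] 365 377 155 183 [371.3 169. ] [ 9.7 28.6] 8
t other1 0.55 [393. 168.] 382 397 157 185 [390.9 171.6] [12.  29.3] 13
t rack 0.62 [366. 186.] 352 399 151 188 [375.4 169.9] [44.7 35.9] 5
t rack 0.21 [371. 172.] 364 377 155 184 [371.8 169.8] [11.8 29.3] 10
t bin_tab 0.7 [267. 191.] 249 290 180 196 [269.5 188.5] [14.8 40.3] 86
top from col 350
148 ....................................................
149 ....................................................
150 ........-.-
[... 1748 characters left out ...]
...
181 ..--kkk-----kkkkk------kkkk------kkk-kkkkkBBBB......
182 ..---------k--kkkk-----kkk-------kkkk--k--kk--......
183 .-------------------k---kkk----kkkkk------kk--......
184 .----------------------------kk--kkk-----kkk--......
185 .--------------------------------------k-kk---......
186 ..-..------.---------------------------------.......
187 ..........----------.----------------------.........
188 ...................--.-------.------------..........
189 ............................-----------.--..........
190 .......................................---..........
191 ....................................................
[207 180 174 149 150 192 287 378 414 396 330 266 243 248 241 243 250]
```

Run:
```python
from h import *
a=grab_frame("side");b=grab_frame("top")
f=cv2.imread("pics/side0.png")[:,:,::-1].astype(int)
for v in range(136,176): print(v,"".join("B" if c[2]>c[0]+50 else("k" if c.sum()<130 else ("." if c.sum()>450 else "-")) for c in f[v,335:368]))
for z in(.188,.18): print(z,atz(b,(363.9,168.2),z).round(4))
p=atz(b,(363.9,168.2),.188);print(proj(a,p),proj(a,p-[0,0,.034]))
x=bx(-.09)
for dx in(-.025,.025):print(dx,proj(a,p+x*dx))
cs=[atz(b,u,.148) for u in((358.5,155),(397.5,158.3),(357,177.7),(396,181.2))]
for c in cs:print(c.round(3))
```

```text
136 ........................---------
137 ...............------------------
138 ...-.......--------------....----
139 ..---------------------......----
140 ..------------------.........----
141 ..-----------------.........-----
142 ..------..----------........-----
143 .------....----------.---...-----
144 .------....------------BBB-------
145 .-----.....----------BBBBBB------
146 .----------BB--------BBBBBBB-----
147 ..-----BBBBBB--------BBBBBBB-----
148 ..-----BBBBBBB--------BBBBB------
149 ..-----BBBBBBB-k------BBBBB------
150 ..-----BBBBBBB-k-------BBBB------
151 ..-----BBBBBBB-k--k----BBB-------
152 ..------BBBBBB-----k--BBBB-------
153 ..------BBBBBB--k--k--BBBB-------
154 ..-------BBBBBB-kkkk--BBBB-------
155 .---------BBBBBB-kk---BBB--------
156 .---------BBBBBB------BBB--------
157 -----------BBBBBB--k-BBB---------
158 -----------BBBBBB----BBB---------
159 ------------BBBBBB--BBBB---------
160 ------------BBBBBBBBBBBB---------
161 -------------BBBBBBBBBBB---------
162 --------------BBBBBBBBB----------
163 .------.------BBBBBBBB-----------
164 .------..------BBBBB-------------
165 .--------------------------------
166 .--------------------------------
167 .--------------------------------
168 .--------------------------------
169 .--------------------------------
170 .----------.---------------------
171 ------------.--------------------
172 ------------.--------------------
173 ---------------------------------
174 ---------------------------------
175 ---------------------------------
0.188 [ 0.6445 -0.1529  0.188 ]
0.18 [ 0.6459 -0.1537  0.18  ]
[353.96688628 146.49496907] [353.20214115 155.01151877]
-0.025 [356.91516277 151.11461759]
0.025 [351.09298171 141.99305486]
[ 0.702 -0.136  0.148]
[ 0.692 -0.285  0.148]
[ 0.615 -0.131  0.148]
[ 0.604 -0.279  0.148]
```

```bash
cat >> h.py <<'E'
def RAp(th,yaw):
    x=bx(yaw);u=np.array([0,0,1.]);y=np.cos(th)*x+np.sin(th)*u;z=np.sin(th)*x-np.cos(th)*u
    return R.from_matrix(np.c_[np.cross(y,z),y,z])
E
python3 - <<'E'
from h import *
plan([([.45,.05,.33],RAp(0,.105-np.pi/4)),([.55,-.09,.33],RAp(0,-.07)),([.6445,-.153,.26],RAp(0,-.07))])
E
```

```text
[0.0372, -0.4638, -0.0784] [-0.0001, -0.0003, 0.7504] rows>=12.6
[-0.1148, 0.4145, 0.0] [0.0, 0.0, -0.1943] rows>=3.3
[-0.1406, 0.2467, 0.175] [0.0, 0.0, 0.0] rows>=2.1
```

Run:
```python
from h import *
plan([([.45,.05,.33],RAp(0,.105+.7)),([.55,-.09,.33],RAp(0,-.07)),([.6445,-.153,.26],RAp(0,-.07))])
```

```text
[0.0372, -0.4638, -0.0784] [0.0001, -0.0002, 0.2776] rows>=4.7
[-0.4228, -0.079, 0.0] [0.0, 0.0, 0.2785] rows>=4.7
[-0.1406, 0.2467, 0.175] [0.0, 0.0, 0.0] rows>=2.1
```

>>> apply_moves --targets '[[0.365, [0.037, -0.464, -0.078], [0, 0, 0.278]], [0.365, [0.037, -0.464, -0.078], [0, 0, 0.278]], [0.365, [0.037, -0.464, -0.078], [0, 0, 0.278]], [0.365, [0.037, -0.464, -0.078], [0, 0, 0.278]], [0.365, [0.037, -0.464, -0.078], [0, 0, 0.278]]]' --grip_force 110

```text
time: 43.15
eef_pos: [0.4502, 0.049, 0.3302]
ee_rot: [-1.186, -2.909, -0.001]
ft_force: [-0.5, 0.0, 0.3]
opening: 0.0582
finger_force: 0.0
```

>>> apply_moves --targets '[[0.365, [-0.423, -0.079, 0], [0, 0, 0.278]], [0.365, [-0.423, -0.079, 0], [0, 0, 0.278]], [0.365, [-0.423, -0.079, 0], [0, 0, 0.278]], [0.365, [-0.423, -0.079, 0], [0, 0, 0.278]], [0.365, [-0.423, -0.079, 0], [0, 0, 0.278]]]'

```text
time: 43.78
eef_pos: [0.5502, -0.0909, 0.3293]
ee_rot: [-2.303, -2.135, 0.0]
ft_force: [-0.9, 0.1, -0.2]
opening: 0.0585
finger_force: 0.0
```

Run:
```python
from h import *
st();a=grab_frame("side");b=grab_frame("top")
q=RAp(0,-.07)
plan([([.6445,-.153,.24],q),([.6445,-.153,.179],q)])
for n,p in(("s",a),("t",b)):
  for t in("case","case_grip"):
    for d in silhouettes(p,t)[:2]:
      ys,xs=np.where(d["mask"]);print(n,t,round(d["conf"],2),np.round(d["location"]),xs.min(),xs.max(),ys.min(),ys.max())
f=a["frame"].astype(int)
for v in range(136,172): print(v,"".join("B" if c[2]>c[0]+50 else("k" if c.sum()<130 else ("." if c.sum()>450 else "-")) for c in f[v,335:395]))
```

```text
{'time': 43.775, 'eef_pos': [0.55, -0.091, 0.329], 'ft_force': [-0.908, 0.14, -0.201], 'opening': 0.059, 'finger_force': 0.0, 'joint_positions': [-0.164, 0.345, 0.334, 1.56, 0.001, 1.483]}
[-0.1394, 0.247, 0.2238] [-0.0002, -0.0002, -0.0005] rows>=2.3
[0.0, 0.0, 0.1525] [0.0, 0.0, 0.0] rows>=1.0
t case 0.29 [314. 238.] 307 320 229 245
t case_grip 0.61 [315. 239.] 306 320 229 245
136 ------------------------------kkk---------------------------
137 ------------------------------kkk-k-k-----------------------
138 ------------------------------kkk----k----------------------
139 -------------------------------k-k--------------------------
140 ------------------------------kkkkkk------------------------
141 ------------------------------kkk-kk------------------------
142 -------------------------------kkk--------------------------
143 -------------------------------k--k-------------------------
144 -------------------------------kk---------------------------
145 -------------------------------kkk--------------------------
146 -------------------------------kk-k-------------------------
147
[... 921 characters left out ...]
-----------------------k--------------------------
162 --------------------------------kk--------------------------
163 --------------------------------k-kk------------------------
164 --------------------------------kkk-------------------------
165 --------------------------------kk--------------------------
166 --------------------------------kk--------------------------
167 --------------------------------k--k------------------------
168 -------------------------------kkk--------------------------
169 --------------------------------kk-k------------------------
170 --------------------------------kk--------------------------
171 -------------------------------kkk--------------------------
```

>>> apply_moves --targets '[[0.47, [-0.139, 0.244, 0.1], [0, 0, 0]], [0.47, [-0.139, 0.244, 0.224], [0, 0, 0]], [0.47, [-0.139, 0.244, 0.224], [0, 0, 0]], [0.47, [-0.139, 0.244, 0.224], [0, 0, 0]]]'

```text
time: 44.58
eef_pos: [0.643, -0.1523, 0.2389]
ee_rot: [-2.295, -2.142, 0.002]
ft_force: [-0.1, -0.6, 1.5]
opening: 0.0626
finger_force: 0.0
```

>>> apply_moves --targets '[[0.47, [0, 0, 0.06], [0, 0, 0]], [0.47, [0, 0, 0.1], [0, 0, 0]], [0.47, [0, 0, 0.115], [0, 0, 0]], [0.47, [0, 0, 0.115], [0, 0, 0]]]'

```text
time: 45.08
eef_pos: [0.6434, -0.1518, 0.1962]
ee_rot: [2.296, 2.143, 0.002]
ft_force: [0.8, -0.4, 0.8]
opening: 0.0626
finger_force: 0.3
```

Run:
```python
from h import *
st();a=grab_frame("side");b=grab_frame("top")
A=cv2.resize(a["frame"][100:200,330:430],(400,400),interpolation=3);B=cv2.resize(b["frame"][140:200,345:405],(400,400),interpolation=3)
cv2.imwrite("pics/hd.png",np.hstack([A,B])[:,:,::-1])
```

```text
{'time': 45.075, 'eef_pos': [0.643, -0.152, 0.196], 'ft_force': [0.797, -0.438, 0.814], 'opening': 0.063, 'finger_force': 0.332, 'joint_positions': [-0.232, 0.57, 0.345, 1.344, 0.001, 1.407]}
```

View pics/hd.png

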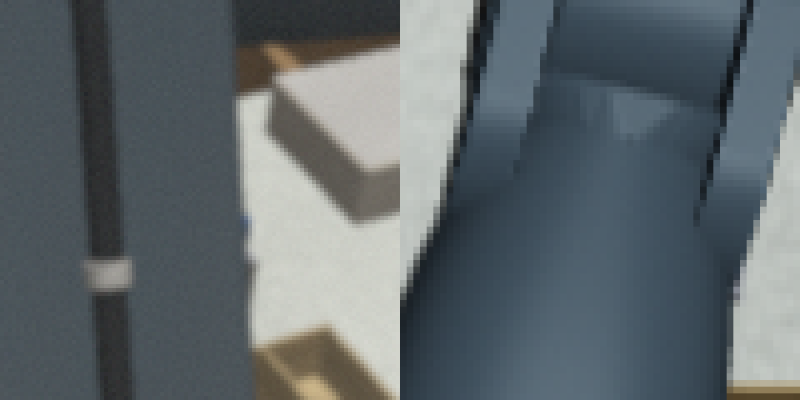

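The arm hides the handle in both views, but the fingertips are already below the flange top with no contact force. Continuing by feel.

>>> apply_moves --targets '[[0.47, [0, 0, 0.02], [0, 0, 0]], [0.47, [0, 0, 0.035], [0, 0, 0]], [0.47, [0, 0, 0.035], [0, 0, 0]]]'

```text
time: 45.55
eef_pos: [0.6429, -0.1523, 0.1792]
ee_rot: [-2.296, -2.141, 0.001]
ft_force: [-1.0, -0.1, -0.7]
opening: 0.0628
finger_force: 0.2
```

>>> apply_moves --targets '[[-1, [0, 0, 0], [0, 0, 0]], [-1, [0, 0, 0], [0, 0, 0]], [-1, [0, 0, 0], [0, 0, 0]]]'

```text
time: 45.92
eef_pos: [0.6435, -0.1524, 0.1805]
ee_rot: [-2.297, -2.143, -0.001]
ft_force: [-0.9, 0.5, 4.9]
opening: 0.0518
finger_force: 113.8
```

Gripped the handle (52 mm). Computing the tipping arc.

```bash
cat >> h.py <<'E'
def cum(w):
    s=sense();R0=R.from_rotvec(s["ee_rot"])
    for p,Q in w: print((R0.inv().apply(np.array(p)-s["eef_pos"])/.4).round(4).tolist(),((R0.inv()*Q).as_rotvec()/np.pi).round(4).tolist())
def arc(T0,ths,yaw,rx,rz):
    u=np.array([0,0,1.]);P=T0-bx(yaw)*rx-u*rz
    return [(P+bx(yaw)*(rx*np.cos(t)-rz*np.sin(t))+u*(rx*np.sin(t)+rz*np.cos(t)),RAp(t,yaw)) for t in ths]
E
python3 - <<'E'
from h import *
cum(arc(np.array([.6435,-.1524,.1800]),(.08,.16,.25,.34,.45),-.07,.033,.172))
E
```

```text
[0.0001, -0.0346, -0.004] [-0.0254, -0.0002, 0.0001]
[0.0001, -0.0695, -0.0064] [-0.0509, -0.0002, 0.0001]
[0.0001, -0.1089, -0.0058] [-0.0795, -0.0002, 0.0001]
[0.0001, -0.1481, -0.0017] [-0.1082, -0.0002, 0.0001]
[0.0001, -0.1952, 0.0081] [-0.1432, -0.0002, 0.0001]
```

>>> apply_moves --targets '[[-1, [0, -0.0175, -0.002], [-0.0127, 0, 0]], [-1, [0, -0.035, -0.004], [-0.0254, 0, 0]], [-1, [0, -0.052, -0.0055], [-0.038, 0, 0]], [-1, [0, -0.0695, -0.0064], [-0.051, 0, 0]], [-1, [0, -0.0695, -0.0064], [-0.051, 0, 0]]]'

```text
time: 46.55
eef_pos: [0.6149, -0.1503, 0.1829]
ee_rot: [2.209, 2.06, 0.166]
ft_force: [0.2, 0.3, -1.7]
opening: 0.0513
finger_force: 115.0
```

Run:
```python
from h import *
st()
cum(arc(np.array([.6435,-.1524,.1800]),(.16,.2,.25,.3,.34,.4,.45),-.07,.033,.172))
```

```text
{'time': 46.55, 'eef_pos': [0.615, -0.15, 0.183], 'ft_force': [0.209, 0.297, -1.731], 'opening': 0.051, 'finger_force': 114.988, 'joint_positions': [-0.254, 0.37, -0.014, 1.03, 0.03, 1.389]}
[-0.0001, 0.0021, -0.0002] [-0.0, -0.0002, 0.0]
[-0.0001, -0.0151, -0.0031] [-0.0128, -0.0002, 0.0]
[-0.0001, -0.0368, -0.0058] [-0.0287, -0.0002, 0.0]
[-0.0001, -0.0587, -0.0075] [-0.0446, -0.0002, 0.0]
[-0.0001, -0.0762, -0.008] [-0.0573, -0.0002, -0.0]
[-0.0001, -0.1024, -0.0074] [-0.0764, -0.0002, -0.0]
[-0.0001, -0.1243, -0.0058] [-0.0924, -0.0002, -0.0]
```

>>> apply_moves --targets '[[-1, [0, -0.0265, -0.0048], [-0.021, 0, 0]], [-1, [0, -0.0587, -0.0075], [-0.0446, 0, 0]], [-1, [0, -0.09, -0.008], [-0.067, 0, 0]], [-1, [0, -0.1243, -0.0058], [-0.0924, 0, 0]], [-1, [0, -0.1243, -0.0058], [-0.0924, 0, 0]]]'

```text
time: 47.18
eef_pos: [0.5666, -0.147, 0.1778]
ee_rot: [2.032, 1.895, 0.437]
ft_force: [7.7, -1.5, -2.2]
opening: 0.0515
finger_force: 118.9
```

Run:
```python
from h import *
st()
s=sense();e=np.array(s["eef_pos"]);q=RAp(.45,-.07);x=bx(-.07);u=np.array([0,0,1])
w=[(e+u*.03,q),(e+u*.07-x*.02,q),(e+u*.11-x*.045,q),(e+u*.15-x*.07,q)]
cum(w)
plan([(e+u*.15-x*.07,q),([.50,-.24,.335],RAp(.1,-.03)),([.4616,-.3005,.335],RAp(0,.015))])
```

```text
{'time': 47.175, 'eef_pos': [0.567, -0.147, 0.178], 'ft_force': [7.704, -1.474, -2.185], 'opening': 0.051, 'finger_force': 118.869, 'joint_positions': [-0.306, 0.072, -0.509, 0.548, 0.103, 1.358]}
[0.0001, 0.0328, -0.0674] [0.0009, -0.0003, 0.0]
[0.0001, 0.0316, -0.1792] [0.0009, -0.0003, 0.0]
[0.0002, 0.0192, -0.2965] [0.0009, -0.0003, 0.0]
[0.0003, 0.0067, -0.4138] [0.0009, -0.0003, 0.0]
[0.0003, 0.0067, -0.4138] [0.0009, -0.0003, 0.0] rows>=2.6
[-0.2435, 0.0306, -0.0053] [0.1114, 0.0035, -0.0123] rows>=1.9
[-0.1541, -0.091, -0.0091] [0.0318, 0.0007, -0.0143] rows>=1.1
```

>>> apply_moves --targets '[[-1, [0, 0.033, -0.067], [0, 0, 0]], [-1, [0, 0.032, -0.12], [0, 0, 0]], [-1, [0, 0.031, -0.18], [0, 0, 0]], [-1, [0, 0.019, -0.297], [0, 0, 0]], [-1, [0, 0.007, -0.414], [0, 0, 0]]]'

```text
time: 47.8
eef_pos: [0.4962, -0.1421, 0.3283]
ee_rot: [2.035, 1.898, 0.433]
ft_force: [-0.6, -0.3, -1.1]
opening: 0.0518
finger_force: 120.3
```

Run:
```python
from h import *
st();b=grab_frame("top")
for t in("caddy","other1"):
  for d in silhouettes(b,t)[:4]:
    ys,xs=np.where(d["mask"]);print(t,round(d["conf"],2),np.round(d["location"]),xs.min(),xs.max(),ys.min(),ys.max())
plan([([.49,-.24,.34],RAp(.1,-.03)),([.4616,-.3005,.335],RAp(0,.015)),([.4616,-.3005,.20],RAp(0,.015))])
```

```text
{'time': 47.8, 'eef_pos': [0.496, -0.142, 0.328], 'ft_force': [-0.644, -0.285, -1.08], 'opening': 0.052, 'finger_force': 120.274, 'joint_positions': [-0.347, -0.133, -0.313, 0.958, 0.12, 1.32]}
caddy 0.65 [385. 211.] 339 406 197 235
caddy 0.61 [381. 168.] 376 387 156 183
other1 0.78 [384. 169.] 374 387 156 184
other1 0.77 [370. 168.] 364 377 155 182
other1 0.63 [389. 169.] 382 398 157 185
other1 0.48 [388. 210.] 340 407 197 235
[-0.2441, 0.0097, -0.0236] [0.1121, 0.0036, -0.0123] rows>=1.9
[-0.1533, -0.0673, 0.0058] [0.0318, 0.0007, -0.0143] rows>=1.1
[0.0, 0.0, 0.3375] [0.0, 0.0, 0.0] rows>=2.2
```

>>> apply_moves --targets '[[-1, [-0.244, 0.01, -0.024], [0.112, 0.004, -0.012]], [-1, [-0.244, 0.01, -0.024], [0.112, 0.004, -0.012]], [-1, [-0.244, 0.01, -0.024], [0.112, 0.004, -0.012]], [-1, [-0.244, 0.01, -0.024], [0.112, 0.004, -0.012]]]'

```text
time: 48.45
eef_pos: [0.4906, -0.2404, 0.3351]
ee_rot: [2.208, 2.141, 0.106]
ft_force: [0.4, 1.1, -1.7]
opening: 0.0513
finger_force: 120.5
```

>>> apply_moves --targets '[[-1, [-0.153, -0.067, 0.006], [0.032, 0.001, -0.014]], [-1, [-0.153, -0.067, 0.006], [0.032, 0.001, -0.014]], [-1, [-0.153, -0.067, 0.006], [0.032, 0.001, -0.014]]]'

```text
time: 48.82
eef_pos: [0.4615, -0.2996, 0.3321]
ee_rot: [-2.204, -2.233, -0.003]
ft_force: [-0.4, 0.5, -2.0]
opening: 0.0519
finger_force: 120.5
```

Run:
```python
from h import *
st();a=grab_frame("side");b=grab_frame("top")
for n,p in(("s",a),("t",b)):
  for t in("case","caddy"):
    for d in silhouettes(p,t)[:2]:
      ys,xs=np.where(d["mask"]);print(n,t,round(d["conf"],2),np.round(d["location"]),xs.min(),xs.max(),ys.min(),ys.max())
f=a["frame"].astype(int);B=(f[:,:,2]>f[:,:,0]+50)
n,l,sg,c=cv2.connectedComponentsWithStats(B.astype(np.uint8))
for i in range(1,n):
    if sg[i][4]>30: print(sg[i],c[i].round(1))
e=np.array(sense()["eef_pos"]);x=bx(.015);y=np.array([-x[1],x[0],0]);cc=e+x*.012-[0,0,.172]
for dx in(-.045,.045):
  for dy in(-.018,.018):
    for z in(0,.14): print(dx,dy,z,proj(a,cc+x*dx+y*dy+[0,0,z]).round(1))
```

```text
{'time': 48.825, 'eef_pos': [0.461, -0.3, 0.332], 'ft_force': [-0.438, 0.48, -2.016], 'opening': 0.052, 'finger_force': 120.516, 'joint_positions': [-0.577, 0.331, 0.321, 1.564, 0.003, 0.98]}
s case 0.72 [431. 155.] 416 442 122 183
s caddy 0.75 [431. 154.] 416 441 122 183
s caddy 0.62 [417. 214.] 407 437 187 231
t case 0.76 [404. 208.] 397 410 200 224
t caddy 0.85 [370. 215.] 339 406 196 236
[422 129  21  20 152] [430.1 140.3]
[572 146  15   8  75] [579.4 149.5]
[123 357  27  17 280] [135.8 365. ]
-0.045 -0.018 0 [435.1 181.8]
-0.045 -0.018 0.14 [445.2 143.9]
-0.045 0.018 0 [425.1 184.9]
-0.045 0.018 0.14 [434.4 146.9]
0.045 -0.018 0 [418.2 164.2]
0.045 -0.018 0.14 [426.5 126.8]
0.045 0.018 0 [408.4 167.1]
0.045 0.018 0.14 [416.1 129.5]
```

The case is held upright over the narrow bay, and its side mask matches the predicted outline. Lowering.

>>> apply_moves --targets '[[-1, [0, -0.002, 0.12], [0, 0, 0]], [-1, [0, -0.002, 0.22], [0, 0, 0]], [-1, [0, -0.002, 0.3], [0, 0, 0]], [-1, [0, -0.002, 0.335], [0, 0, 0]], [-1, [0, -0.002, 0.345], [0, 0, 0]]]'

```text
time: 49.75
eef_pos: [0.4603, -0.2993, 0.1947]
ee_rot: [-2.203, -2.234, -0.002]
ft_force: [-0.3, -0.4, -1.7]
opening: 0.0515
finger_force: 120.4
```

>>> apply_moves --targets '[[-1, [0, 0, 0.015], [0, 0, 0]], [-1, [0, 0, 0.022], [0, 0, 0]], [-1, [0, 0, 0.022], [0, 0, 0]]]'

```text
time: 50.12
eef_pos: [0.4603, -0.2995, 0.186]
ee_rot: [-2.203, -2.234, -0.002]
ft_force: [0.1, -0.1, -2.7]
opening: 0.0512
finger_force: 120.5
```

>>> apply_moves --targets '[[-1, [0, 0, 0.005], [0, 0, 0]], [-1, [0, 0, 0.005], [0, 0, 0]]]'

```text
time: 50.38
eef_pos: [0.4602, -0.2994, 0.1837]
ee_rot: [-2.203, -2.234, -0.001]
ft_force: [-0.8, 0.7, -2.3]
opening: 0.0512
finger_force: 120.5
```

>>> apply_moves --targets '[[-1, [0, 0, 0.005], [0, 0, 0]], [-1, [0, 0, 0.005], [0, 0, 0]]]'

```text
time: 50.62
eef_pos: [0.4602, -0.2993, 0.1816]
ee_rot: [-2.203, -2.234, -0.001]
ft_force: [-0.4, 1.0, -2.2]
opening: 0.0518
finger_force: 120.5
```

>>> apply_moves --targets '[[-1, [0, 0, 0.005], [0, 0, 0]], [-1, [0, 0, 0.005], [0, 0, 0]]]'

```text
time: 50.88
eef_pos: [0.4601, -0.2994, 0.1796]
ee_rot: [-2.203, -2.234, -0.001]
ft_force: [-0.3, -0.2, -2.2]
opening: 0.0517
finger_force: 120.5
```

>>> apply_moves --targets '[[-1, [0, 0, 0.003], [0, 0, 0]], [-1, [0, 0, 0.003], [0, 0, 0]]]'

```text
time: 51.12
eef_pos: [0.4603, -0.2994, 0.1786]
ee_rot: [-2.203, -2.234, -0.002]
ft_force: [0.2, 0.1, -1.1]
opening: 0.0517
finger_force: 120.6
```

>>> apply_moves --targets '[[-1, [0, 0, 0.003], [0, 0, 0]], [-1, [0, 0, 0.003], [0, 0, 0]]]'

```text
time: 51.38
eef_pos: [0.4607, -0.2998, 0.1784]
ee_rot: [-2.204, -2.235, -0.002]
ft_force: [-0.1, 0.9, 11.2]
opening: 0.052
finger_force: 121.9
```

>>> apply_moves --targets '[[-1, [0, 0, 0.002], [0, 0, 0]], [-1, [0, 0, 0.002], [0, 0, 0]]]'

```text
time: 51.62
eef_pos: [0.4609, -0.3, 0.1782]
ee_rot: [-2.205, -2.236, -0.002]
ft_force: [-1.1, 1.1, 20.7]
opening: 0.0515
finger_force: 122.8
```

On the bay floor at the expected height. Releasing and withdrawing straight up, then a final check.

>>> apply_moves --targets '[[-1, [0, 0, -0.003], [0, 0, 0]], [0.35, [0, 0, -0.003], [0, 0, 0]], [0.47, [0, 0, -0.003], [0, 0, 0]], [0.47, [0, 0, -0.003], [0, 0, 0]]]'

```text
time: 52.12
eef_pos: [0.4602, -0.2994, 0.1776]
ee_rot: [-2.203, -2.234, -0.002]
ft_force: [0.5, 0.9, -0.7]
opening: 0.0627
finger_force: 0.3
```

>>> apply_moves --targets '[[0.47, [0, 0, -0.03], [0, 0, 0]], [0.47, [0, 0, -0.08], [0, 0, 0]], [0.47, [0, 0, -0.2], [0, 0, 0]], [0.47, [0, 0, -0.35], [0, 0, 0]], [0.47, [0, 0, -0.35], [0, 0, 0]]]'

```text
time: 52.75
eef_pos: [0.4617, -0.3007, 0.3229]
ee_rot: [2.203, 2.234, 0.004]
ft_force: [0.6, 0.2, -0.7]
opening: 0.0627
finger_force: 0.0
```

>>> apply_moves --targets '[[0.47, [0.5, -0.15, 0], [0, 0, 0]], [0.47, [0.5, -0.15, 0], [0, 0, 0]], [0.47, [0.5, -0.15, 0], [0, 0, 0]], [0.47, [0.5, -0.15, 0], [0, 0, 0]], [0.47, [0.5, -0.15, 0], [0, 0, 0]]]'

```text
time: 53.38
eef_pos: [0.3972, -0.0997, 0.3189]
ee_rot: [-2.201, -2.237, -0.002]
ft_force: [0.3, -1.0, 0.1]
opening: 0.0631
finger_force: 0.0
```

>>> apply_moves --targets '[[0.47, [0.5, 0, 0], [0, 0, 0]], [0.47, [0.5, 0, 0], [0, 0, 0]], [0.47, [0.5, 0, 0], [0, 0, 0]], [0.47, [0.5, 0, 0], [0, 0, 0]], [0.47, [0.5, 0, 0], [0, 0, 0]]]'

```text
time: 54.0
eef_pos: [0.3953, 0.0991, 0.319]
ee_rot: [-2.202, -2.235, -0.0]
ft_force: [-1.0, -0.4, 0.2]
opening: 0.0626
finger_force: 0.0
```

Run:
```python
from h import *
st();a=grab_frame("side");b=grab_frame("top")
for t in("case","other1","fitting0_mid","flask0","beaker","dish","reagent"):
    for d in silhouettes(b,t)[:4]:
      ys,xs=np.where(d["mask"]);print("t",t,round(d["conf"],2),np.round(d["location"]),xs.min(),xs.max(),ys.min(),ys.max())
f=b["frame"].astype(int)
for v in range(194,240): print(v,"".join("B" if c[2]>c[0]+60 else("k" if c.sum()<130 else ("." if c.max()-c.min()<25 else "w")) for c in f[v,335:415]))
f=a["frame"].astype(int);print("tab col 238",f[183:200,238].sum(1))
g=cv2.imread("pics/side0.png")[:,:,::-1].astype(int);print(g[183:200,238].sum(1),"diff bin region",np.abs(f-g)[165:260,195:280].mean())
```

```text
{'time': 54.0, 'eef_pos': [0.395, 0.099, 0.319], 'ft_force': [-0.985, -0.357, 0.18], 'opening': 0.063, 'finger_force': 0.0, 'joint_positions': [0.243, 0.021, -0.088, 1.463, 0.004, 1.799]}
t case 0.71 [397. 214.] 391 406 203 227
t other1 0.67 [383. 169.] 375 387 156 184
t other1 0.64 [372. 173.] 363 377 156 183
t other1 0.61 [391. 171.] 383 396 158 185
t other1 0.27 [348. 221.] 345 354 207 232
t fitting0_mid 0.49 [376. 219.] 371 380 206 231
t flask0 0.68 [253. 192.] 226 289 180 198
t flask0 0.52 [216. 238.] 203 223 229 246
t flask0 0.51 [319. 239.] 313 323 229 246
t beaker 0.6 [319. 154.] 309 324 142 161
t dish 0.78 [430. 250.] 418 441 240 263
t reagent 0.58 [189. 188.] 180 199 179 195
194 ................................................................................
195 ................................................................................
196 ................................................................................
197 ........................................wwwwwwwwwwwwwwwwwwwwwwwwwwwwwww.........
198 .....wwwwwwwwwwwwwwwwwwwwwwwwwwwwwwwwwwwwwwwwwwwwwwwwwwwwwwwww
[... 2990 characters left out ...]
...
234 .....wwwwwwwwwwwwwwwwwwwwwwwwwwwwwwwwwwwwwwwwwwwwwwwwwwwwwwwwwwwwwwwwwwww.......
235 .....wwwwwwwwwwwwwwwwwwwwwwwwwwwwwwwwwwwwwwwwwwwwwwwwwwwwwwwwwwwwwwwwwww........
236 ................................................................................
237 ................................................................................
238 ................................................................................
239 ................................................................................
tab col 238 [678 703 711 712 712 703 681 596 488 408 328 268 252 257 246 252 256]
[645 669 680 677 680 668 617 523 427 375 303 246 227 231 227 231 231] diff bin region 12.799793601651187
```

```bash
python3 -c "
from station import *
print(close_job())"
```

```text
the job is handed in; nothing more can be done
None
```

Job done and handed in: all four fittings are in the caddy's wide bay (two standing, two lying flat after toppling), the bin was pushed back to its shut stop, and the handled case stands upright in the narrow bay; the other cases are still in the rack, the glassware was not touched, and no verdict came back.

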